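# Build the sieve tower for grading sand

### The arm

A 6-joint arm with a two-finger parallel gripper is mounted at the origin on a cart in front of the work surface, level with it; the furniture and walls round the work are solid. World frame = base frame: x ahead of the robot, y to its left, z up, the work surface at z = 0. Lengths are in m, angles in rad, forces in N, time in s.
With the tool pointing down it reaches from about 0.35 to 0.775 m from the base axis. Payload 5.5 kg.
Tool frame: the origin (TCP) lies midway between the tips of the shut fingers; the grasp point (between the pads) lies 19 mm behind it; z points along the fingers, x is the direction in which the jaws open and shut, and the axes are right-handed (so a half turn about z gives the same grasp; the last joint's range is limited). The gripper opens to 85 mm and grips with 20 to 120 N. Pads are 22 mm wide; open, the fingers measure 114 mm over their backs; the gripper's body (76 mm by 85 mm) begins 54 mm behind the grasp point. The pads swing forward as they close: fully open they stand 13 mm farther back than shut.
Start: joints at [-1.347, 0.313, 0.046, 1.304, 0, 1.431], TCP at [0.205, -0.537, 0.231] pointing down, gripper open.
Joint ranges: [-2.76, 2.76], [-0.86, 1.69], [-1.03, 1.26], [-2.2, 2.34], [-1.47, 1.5], [-3.14, 3.14]. Speed limits (rad/s): [2.57, 2.57, 3.14, 3.14, 3.14, 3.14].

### API

Orientations are given as a unit quaternion [w, x, y, z].
In Python, from workcell import env gives the robot as it stands. The module is installed in compiled form; this text tells all that it offers.
- The arm moves only by the tool apply_moves, never from a script. Its argument "moves" is a list of rows, each a list of 3 entries, a list of its own where there are three numbers: the shift along the tool's x, y, z in cm, then the turn about the tool's z in degrees, then the opening, from 0 (shut) to 1 (fully open). In form: [[[x, y, z], yaw, gripper], ...]. A call has exactly 10 rows; each row is the pose to reach, as a shift and turn from the pose commanded when the call began, along the tool's axes at that moment; what a row does not reach only later rows make up. A row lasts 1/8 s, in which the tool goes at most 62.5 mm and 10.7 degrees, less where a joint would pass 70% of its speed; a pose out of reach is approached as far as the arm can. A call with a gripper value outside its range is refused whole. The fingers move at their own pace and stop on an object; "squeeze" is the grip in N (left out, the last holds). Time passes only in rows, so rows that repeat a pose let the fingers close, or fill a call up. It gives the time, the measured TCP pose, the force and the opening at its end, in the units of the state.
- env.get_state(): the state, without advancing time (a new reading comes with each control period).
- env.read_camera(name): name is "scene" or "top" or "wrist"; returns a dict with "pixels" (400x640x3 uint8, red, green, blue), "fov_y" (degrees; the focal length in pixels is half the picture's height over the tangent of half this angle, whatever the lens; pixels are square), "cx", "cy" (the principal point, pixels), "world_from_camera" (4x4, takes a point from camera to world coordinates); the wrist camera has in their place "hand_eye" (4x4, takes a point from camera to tool coordinates, whose origin is the TCP and whose axes are the tool frame's). Camera axes: x right, y down, z forward; pixel columns grow to the right and rows downward; lengths in m; the calibration is good to about 2 mm. A picture is of the moment at which its call begins: read the wrist's pose just before it. There is no depth.
- env.hand_in(): hands the job in, once; it reports no verdict.
The state is a dict: "clock": time; "joint_pos": joint angles; "qvel": joint speeds; "tau": joint torques, N m; "tcp_pos": TCP position; "orientation": TCP orientation; "wrist_force": force on the tool from outside, world axes, zero at the start; "ft_torque": the same for the moment, N m; "finger_gap": finger opening in m.
Only numpy, scipy, OpenCV 4.12 (cv2) and the standard library are available. Lean on these libraries where they do the work, as an engineer would, in place of code of your own. Each camera call takes 0.05 s, during which the arm holds its last target.

### The job

Set up the sieve tower for grading sand: in the socket of the shaker base build up, one piece at a time from the bottom, the catch pan, the fine sieve, the medium sieve, the coarse sieve and last the lid, each upright with its foot fully seated in the part below. Leave the tweezers and the loupe lying where they are.

Things in the scene. Friction and masses are not known exactly. Their poses are not given: they have to be found in the camera images.
- socket (a point): Socket of the shaker base: the base is grey, round, 100 mm wide, 14 mm high, fixed, with a small control box and dial at its front. In its middle stands an aluminium ring 61 mm wide, rim 22 mm above the table; it takes the catch pan's foot. Flared mouth 57 mm wide, 54 from 8 mm down. Point: on the ring's axis at the height of its rim; z up.
- catch_pan_c (a point): Catch pan: round light-wood cup with closed bright metal floor, 62 mm wide, 33 mm high with foot, lowest of the open pieces. Loose, upright, 70 g. Point: on the axis, half-way up (16.5 mm above the underside), z up. Tapered foot 8 mm high (45 mm wide below, 52 above), then a shoulder: seated, its underside lies 8 mm below the rim of the part beneath. Grip the outside above the foot. Flared mouth 57 mm wide, 54 from 8 mm down.
- sieve_fine_c (a point): Fine sieve: round light-wood frame 62 mm wide, 40 mm high with foot, open top, steel-wire screen 9 mm up, 2 mm mesh like a dark sheet. Loose, upright, 65 g. Point: on the axis, half-way up (20 mm above the underside), z up. Tapered foot 8 mm high (45 mm wide below, 52 above), then a shoulder: seated, its underside lies 8 mm below the rim of the part beneath. Grip the outside above the foot. Flared mouth 57 mm wide, 54 from 8 mm down.
- sieve_medium_c (a point): Medium sieve: round light-wood frame 62 mm wide, 47 mm high with foot, open top, steel-wire screen 9 mm up, 6 mm square mesh. Loose, upright, 65 g. Point: on the axis, half-way up (23.5 mm above the underside), z up. Tapered foot 8 mm high (45 mm wide below, 52 above), then a shoulder: seated, its underside lies 8 mm below the rim of the part beneath. Grip the outside above the foot. Flared mouth 57 mm wide, 54 from 8 mm down.
- sieve_coarse_c (a point): Coarse sieve: round light-wood frame 62 mm wide, 54 mm high with foot, open top, steel-wire screen 9 mm up, 14 mm square mesh; tallest piece. Loose, upright, 65 g. Point: on the axis, half-way up (27 mm above the underside), z up. Tapered foot 8 mm high (45 mm wide below, 52 above), then a shoulder: seated, its underside lies 8 mm below the rim of the part beneath. Grip the outside above the foot. Flared mouth 57 mm wide, 54 from 8 mm down.
- lid_knob (a point): Lid: light-wood disc 62 mm wide with a turned knob to grip it by; loose, upright, 60 g. Above its underside: disc top 12 mm, knob (22 mm thick) from 17 to 35 mm. Point: on the axis in the knob, 25 mm above the underside, z up. Same tapered foot as the others, 8 mm high: seated, its underside lies 8 mm below the rim beneath.
- tweezers_c (a point): Steel tweezers lying on the table in front of the drawer chest, 129 mm long along y, 17 mm wide, 8 mm high; a bystander to leave alone. Point: their middle.
- loupe_c (a point): Reading lens with a brass rim and a wooden handle lying on the table in front of the drawer chest, 133 mm long along y, lens 52 mm wide, 12 mm high; a bystander to leave alone. Point: its middle.

How it is judged:
On the way, in this order (a step that is already met when the one before it is completed fails the run):
1. the catch pan stands in the socket of the shaker base (horizontal distance between catch_pan_c and socket below 0.004 m and z of catch_pan_c in the frame of socket between 0.0055 and 0.0115 m and angle between catch_pan_c's own z axis and vertical below 0.06 rad), for 0.2 s.
2. the fine sieve is seated on the catch pan (horizontal distance between sieve_fine_c and catch_pan_c below 0.004 m and z of sieve_fine_c in the frame of catch_pan_c between 0.0255 and 0.0315 m and angle between sieve_fine_c's own z axis and vertical below 0.06 rad), for 0.2 s.
3. the medium sieve is seated on the fine sieve (horizontal distance between sieve_medium_c and sieve_fine_c below 0.004 m and z of sieve_medium_c in the frame of sieve_fine_c between 0.0325 and 0.0385 m and angle between sieve_medium_c's own z axis and vertical below 0.06 rad), for 0.2 s.
4. the coarse sieve is seated on the medium sieve (horizontal distance between sieve_coarse_c and sieve_medium_c below 0.004 m and z of sieve_coarse_c in the frame of sieve_medium_c between 0.0395 and 0.0455 m and angle between sieve_coarse_c's own z axis and vertical below 0.06 rad), for 0.2 s.
5. the lid is seated on the coarse sieve (horizontal distance between lid_knob and sieve_coarse_c below 0.004 m and z of lid_knob in the frame of sieve_coarse_c between 0.041 and 0.047 m and angle between lid_knob's own z axis and vertical below 0.06 rad), for 0.2 s.
At the end, for the whole second after the job is handed in: Catch pan in the socket, fine sieve on the pan, medium on fine, coarse on medium, lid on coarse: each centred within 4 mm on the part below, at its fully seated height within 3 mm and upright within 0.06 rad (all of step 1 and all of step 2 and all of step 3 and all of step 4 and all of step 5); the robot touches nothing.
It fails at once if the tweezers are pushed more than 30 mm away (distance of tweezers_c from where it was at the start of the episode above 0.03 m).
It fails at once if the loupe is pushed more than 30 mm away (distance of loupe_c from where it was at the start of the episode above 0.03 m).
It also fails if it takes over 128 s, if anything falls off the work surface, if the arm or the gripper's body presses on something with over 40 N, if the wrist force passes 120 N, or if a joint passes its speed limit or range.

## Working session

There is one attempt and no reset: what is moved stays moved. The work goes in short steps, Python scripts to look and compute and a tool call to move; the robot and the scene stay as the last step left them, time stands still between calls to the robot, and variables do not carry over. Pictures are saved under pics/ and viewed, and the job is handed in when it is done.

Besides the shell and the picture viewer there is one more tool, called after "Call:" as a command line: name --argument value ..., lists and objects as JSON in quotes. apply_moves: Moves the arm, as the interface text tells. Its arguments: {"type":"object","properties":{"moves":{"type":"array","items":{"type":"array"}},"squeeze":{"type":"number"}},"required":["moves"]}

```bash
mkdir -p pics
cat > h.py <<'E'
import numpy as np,cv2
from workcell import env
def snap(n,f):
    s=env.get_state(); c=env.read_camera(n); cv2.imwrite(f'pics/{f}.png',c['pixels'][:,:,::-1])
    np.save(f'pics/{f}.npy',{'s':s,'c':c},allow_pickle=True); return s,c
E
python3 - <<'E'
from h import *
for n in ['scene','top','wrist']:
    s,c=snap(n,n+'0'); print(n,c['fov_y'],c['cx'],c['cy']); print(np.round(c.get('world_from_camera',c.get('hand_eye')),3).tolist(), [k for k in c])
print(s)
E
```

```text
scene 50.54775937995395 314.61025820508144 197.49759022521707
[[0.688, -0.284, 0.667, -0.168], [-0.725, -0.292, 0.623, -0.616], [0.018, -0.913, -0.408, 0.478], [0.0, 0.0, 0.0, 1.0]] ['pixels', 'fov_y', 'cx', 'cy', 'world_from_camera']
top 49.090405058548086 317.2587106968109 194.82350883578366
[[0.022, -0.984, 0.178, 0.346], [-1.0, -0.022, -0.0, 0.038], [0.004, -0.178, -0.984, 1.145], [0.0, 0.0, 0.0, 1.0]] ['pixels', 'fov_y', 'cx', 'cy', 'world_from_camera']
wrist 59.00494434176264 322.54747524237666 203.85573301138487
[[1.0, 0.0, -0.001, -0.0], [0.0, 0.959, 0.285, -0.073], [0.001, -0.285, 0.959, -0.144], [0.0, 0.0, 0.0, 1.0]] ['pixels', 'fov_y', 'cx', 'cy', 'hand_eye']
{'clock': 0.1, 'joint_pos': array([-1.34663374e+00,  3.13914896e-01,  4.51330346e-02,  1.30358467e+00,
       -2.71174373e-06,  1.43123471e+00]), 'qvel': array([ 0.00054829, -0.00213034,  0.00081287, -0.00137489,  0.00280543,
       -0.00174069]), 'tau': array([ 1.39921827e-03, -4.81723559e+01,  2.99244404e+01,  1.26812179e-02,
       -3.18362036e-04,  1.74999514e-05]), 'tcp_pos': array([ 0.20447507, -0.53695647,  0.23052049]), 'orientation': array([-5.30178960e-04,  8.23333596e-01, -5.67557198e-01, -5.79046967e-04]), 'wrist_force': array([ 0.7692142 , -0.43515991,  0.14618424]), 'ft_torque': array([ 0.01701267, -0.04705839,  0.01401629]), 'finger_gap': 0.08543464635645909}
```

View pics/scene0.png

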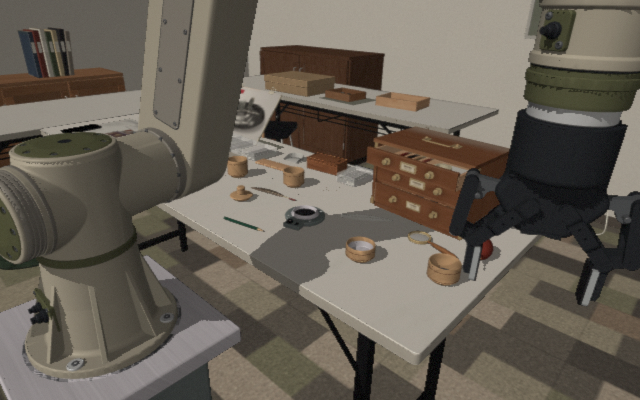

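View pics/top0.png

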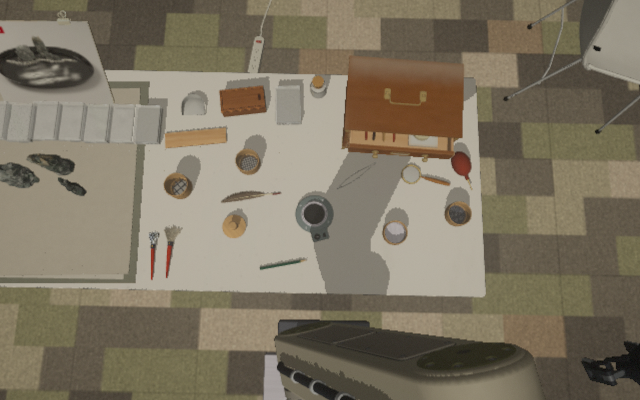

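View pics/wrist0.png

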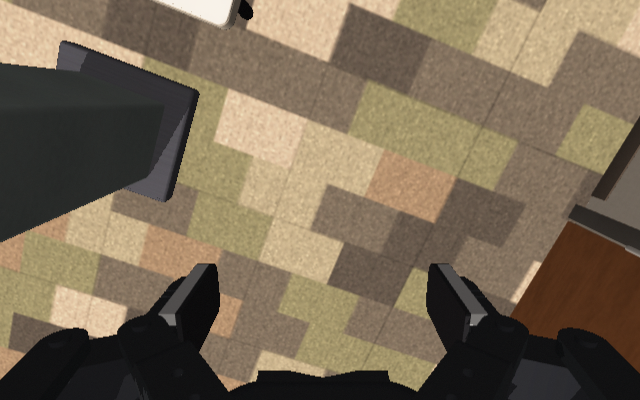

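Run:
```python
import cv2
a=cv2.imread('pics/top0.png')
cv2.imwrite('pics/topA.png',cv2.resize(a[135:275,150:350],None,fx=4,fy=4,interpolation=cv2.INTER_CUBIC))
cv2.imwrite('pics/topB.png',cv2.resize(a[140:260,330:490],None,fx=5,fy=5,interpolation=cv2.INTER_CUBIC))
```

```text
(no output)
```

View pics/topA.png

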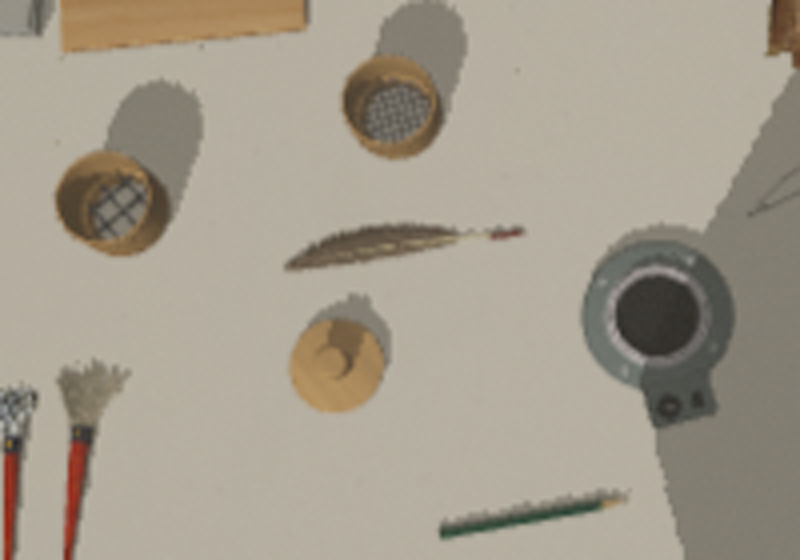

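View pics/topB.png

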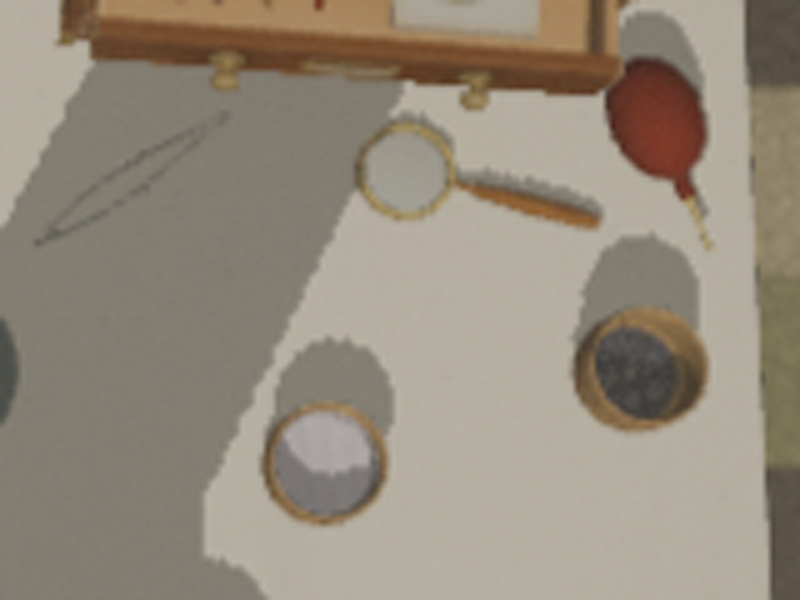

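```bash
cat >> h.py <<'E'
from scipy.spatial.transform import Rotation as R
def Rq(q): return R.from_quat([q[1],q[2],q[3],q[0]]).as_matrix()
def foc(c): return 200/np.tan(np.radians(c['fov_y']/2))
def T(s,c):
    if 'world_from_camera' in c: return np.array(c['world_from_camera'])
    M=np.eye(4); M[:3,:3]=Rq(s['orientation']); M[:3,3]=s['tcp_pos']; return M@np.array(c['hand_eye'])
def pix2w(s,c,u,v,z):
    M=T(s,c); d=M[:3,:3]@np.array([(u-c['cx'])/foc(c),(v-c['cy'])/foc(c),1]); p=M[:3,3]
    return p+d*(z-p[2])/d[2]
def w2pix(s,c,P):
    M=T(s,c); q=(np.atleast_2d(P)-M[:3,3])@M[:3,:3]
    return np.c_[q[:,0]/q[:,2]*foc(c)+c['cx'],q[:,1]/q[:,2]*foc(c)+c['cy']]
def go(target,yaw=None):
    "shift in tool axes (cm), tool x world heading yaw deg wanted"
    s=env.get_state(); A=Rq(s['orientation']); d=A.T@(np.array(target)-s['tcp_pos'])*100
    cur=np.degrees(np.arctan2(A[1,0],A[0,0]))
    print('tcp',np.round(s['tcp_pos'],4),'x-heading',round(cur,2),'tool z',np.round(A[:,2],4),'q6',round(s['joint_pos'][5],2),'gap',round(s['finger_gap'],4),'t',round(s['clock'],2),'F',np.round(s['wrist_force'],1))
    print('shift cm',np.round(d,2), 'yaw', None if yaw is None else [round(-((yaw+k-cur+180)%360-180),1) for k in (0,180)])
E
python3 - <<'E'
from h import *
d=np.load('pics/top0.npy',allow_pickle=True).item(); s,c=d['s'],d['c']
for n,u,v,z in [('socket',314.8,213.5,.022),('pan',395,232.4,.02),('fine',458.2,213.9,.024),('med',247.8,161.7,.027),('coarse',178,185.8,.031),('lid',234.1,226.3,.010)]:
    p=pix2w(s,c,u,v,z); print(n,np.round(p,4),np.hypot(*p[:2]).round(3))
go([.45,-.1,.25])
E
```

```text
socket [0.4999 0.0423 0.022 ] 0.502
pan [ 0.4558 -0.165   0.02  ] 0.485
fine [ 0.5069 -0.3281  0.024 ] 0.604
med [0.6326 0.2215 0.027 ] 0.67
coarse [0.5631 0.3982 0.031 ] 0.69
lid [0.4634 0.2512 0.01  ] 0.527
tcp [ 0.2045 -0.537   0.2306] x-heading -69.16 tool z [-3.0e-04  1.4e-03 -1.0e+00] q6 1.43 gap 0.0851 t 0.15 F [0.5 0.3 0.4]
shift cm [-32.11 -38.49  -1.89] yaw None
```

Run:
```python
from h import *
go([.46,-.14,.2],0)
```

```text
tcp [ 0.2045 -0.537   0.2306] x-heading -69.16 tool z [-3.0e-04  1.4e-03 -1.0e+00] q6 1.43 gap 0.0851 t 0.15 F [0.5 0.3 0.4]
shift cm [-28.01 -38.     3.11] yaw [np.float64(-69.2), np.float64(110.8)]
```

Call:
apply_moves --moves '[[[-3.5,-4.8,0.4],-10,1],[[-7,-9.5,0.8],-20,1],[[-10.5,-14.3,1.2],-30,1],[[-14,-19,1.6],-40,1],[[-17.5,-23.8,2],-50,1],[[-21,-28.5,2.4],-60,1],[[-25,-34,2.8],-69.2,1],[[-28,-38,3.1],-69.2,1],[[-28,-38,3.1],-69.2,1],[[-28,-38,3.1],-69.2,1]]'

```text
clock: 1.4
tcp_pos: [0.4599, -0.1403, 0.2001]
orientation: [0.0, 1.0, 0.001, -0.0]
wrist_force: [-0.8, 0.4, -0.7]
finger_gap: 0.0853
```

Run:
```python
from h import *
s,c=snap('wrist','w1')
go([.46,-.165,.2],0)
print(pix2w(s,c,320,200,0))
P=lambda x,y,z:print(w2pix(s,c,[x,y,z]))
P(.4558,-.165,.033);P(.5,.0423,.022)
```

```text
tcp [ 0.4597 -0.141   0.2001] x-heading 0.01 tool z [-5.e-04 -2.e-04 -1.e+00] q6 1.11 gap 0.0856 t 1.45 F [-0.1 -0.1  0.4]
shift cm [0.03 2.4  0.01] yaw [np.float64(0.0), np.float64(-180.0)]
[ 0.45720931 -0.1653393   0.        ]
[[318.18970733 209.43505527]]
[[374.21267688 -46.89346164]]
```

View pics/w1.png

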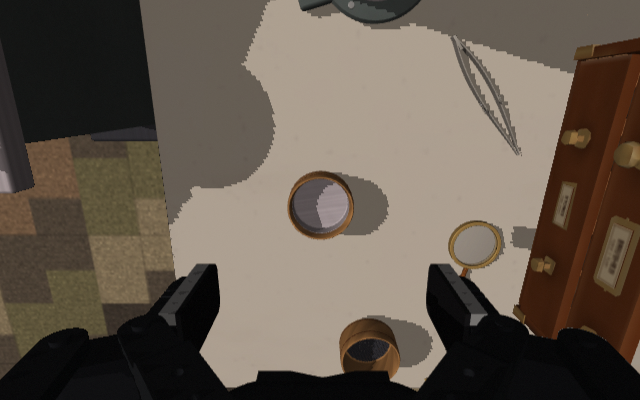

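```bash
cat >> h.py <<'E'
from scipy.optimize import minimize
th=np.linspace(0,2*np.pi,120,endpoint=False)
def circ(x,y,z,d): return np.c_[x+d/2*np.cos(th),y+d/2*np.sin(th),np.full(th.size,z)]
def curves(s,c,x,y,spec):
    out=[]
    for g in spec:      # each g: list of (z,d); hull of them
        q=np.vstack([w2pix(s,c,circ(x,y,z,d)) for z,d in g]).astype(np.float32)
        if len(g)>1: 
            q=cv2.convexHull(q)[:,0]
            # resample
            q2=np.vstack([q,q[:1]]); L=np.r_[0,np.cumsum(np.hypot(*np.diff(q2,axis=0).T))]
            t=np.linspace(0,L[-1],150); q=np.c_[np.interp(t,L,q2[:,0]),np.interp(t,L,q2[:,1])]
        out.append(q)
    return out
def fit(s,c,x0,y0,spec,name,rng=.012,canny=(40,120)):
    im=c['pixels'][:,:,::-1].copy(); e=cv2.Canny(cv2.GaussianBlur(im,(3,3),0),*canny)
    D=np.minimum(cv2.distanceTransform(255-e,cv2.DIST_L2,5),6)
    def cost(p):
        q=np.vstack(curves(s,c,p[0],p[1],spec)).astype(np.float32)
        return cv2.remap(D,q[None,:,0],q[None,:,1],cv2.INTER_LINEAR,borderValue=6).mean()
    g=np.arange(-rng,rng+1e-9,.0015)
    b=min(((cost((x0+a,y0+bb)),x0+a,y0+bb) for a in g for bb in g))
    r=minimize(cost,b[1:],method='Nelder-Mead',options=dict(initial_simplex=[b[1:],(b[1]+.001,b[2]),(b[1],b[2]+.001)],xatol=1e-5,fatol=1e-4))
    x,y=r.x; big=cv2.resize(im,None,fx=4,fy=4,interpolation=cv2.INTER_CUBIC)
    allq=np.vstack(curves(s,c,x,y,spec))
    for q in curves(s,c,x,y,spec): cv2.polylines(big,[np.round(q*4+1.5).astype(np.int32)],True,(0,255,0),1)
    lo=np.clip((allq.min(0)-25).astype(int),0,None)*4; hi=(allq.max(0)+25).astype(int)*4
    crop=big[lo[1]:hi[1],lo[0]:hi[0]][:600,:800]
    cv2.imwrite(f'pics/{name}.png',crop); print(name,'xy',np.round(r.x,4),'cost',round(r.fun,2)); return r.x
def spec(H): return [[(H,.062),(.008,.062)],[(H,.057)]]
E
python3 - <<'E'
from h import *
d=np.load('pics/w1.npy',allow_pickle=True).item(); fit(d['s'],d['c'],.457,-.162,spec(.033),'f_pan')
d=np.load('pics/top0.npy',allow_pickle=True).item();a=d['s'],d['c']
fit(*a,.457,-.162,spec(.033),'t_pan')
fit(*a,.507,-.328,spec(.04),'t_fine')
fit(*a,.633,.2215,spec(.047),'t_med')
fit(*a,.563,.398,spec(.054),'t_coarse')
fit(*a,.4634,.2512,[[(.012,.062),(.008,.062)]],'t_lid')
fit(*a,.5,.0423,[[(.022,.061)],[(.014,.1)],[(.022,.057)]],'t_sock')
ims=[cv2.resize(cv2.imread(f'pics/{n}.png'),(260,260)) for n in ['f_pan','t_pan','t_fine','t_med','t_coarse','t_sock']]
cv2.imwrite('pics/m1.png',np.vstack([np.hstack(ims[:3]),np.hstack(ims[3:])]))
E
```

```text
f_pan xy [ 0.4578 -0.164 ] cost 0.74
t_pan xy [ 0.4531 -0.1638] cost 0.72
t_fine xy [ 0.5083 -0.3269] cost 0.4
t_med xy [0.6337 0.2216] cost 0.44
t_coarse xy [0.5637 0.3985] cost 0.42
t_lid xy [0.4645 0.2523] cost 0.33
t_sock xy [0.5039 0.0453] cost 0.67
```

View pics/m1.png

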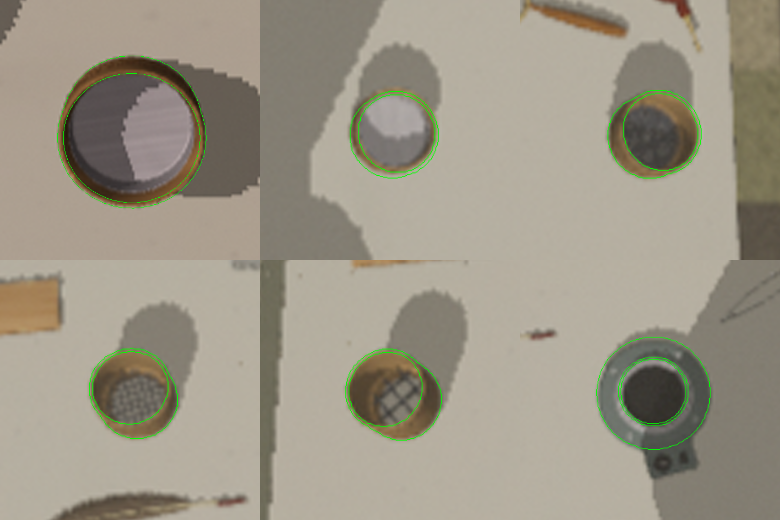

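Run:
```python
from h import *
go([.457,-.164,.001],60)
```

```text
tcp [ 0.4597 -0.141   0.2001] x-heading 0.01 tool z [-5.e-04 -2.e-04 -1.e+00] q6 1.11 gap 0.0856 t 1.45 F [-0.1 -0.1  0.4]
shift cm [-0.26  2.3  19.92] yaw [np.float64(-60.0), np.float64(120.0)]
```

Call:
apply_moves --moves '[[[-0.3,1.2,2],-10,1],[[-0.3,2.3,4],-20,1],[[-0.3,2.3,6],-30,1],[[-0.3,2.3,8],-40,1],[[-0.3,2.3,10],-50,1],[[-0.3,2.3,12],-60,1],[[-0.3,2.3,12],-60,1],[[-0.3,2.3,15],-60,1],[[-0.3,2.3,18],-60,1],[[-0.3,2.3,19.9],-60,1]]'

```text
clock: 2.7
tcp_pos: [0.4569, -0.1646, 0.0011]
orientation: [0.0, 0.867, 0.498, -0.0]
wrist_force: [-0.3, 0.3, 0.0]
finger_gap: 0.0854
```

Run:
```python
from h import *
s,c=snap('wrist','w2')
go([.457,-.164,.001],60)
```

```text
tcp [ 0.4557 -0.1639 -0.0007] x-heading 59.73 tool z [-0.0023  0.0011 -1.    ] q6 0.02 gap 0.0854 t 2.75 F [-0.4  0.2 -0.4]
shift cm [ 0.06  0.12 -0.17] yaw [np.float64(-0.3), np.float64(179.7)]
```

View pics/w2.png

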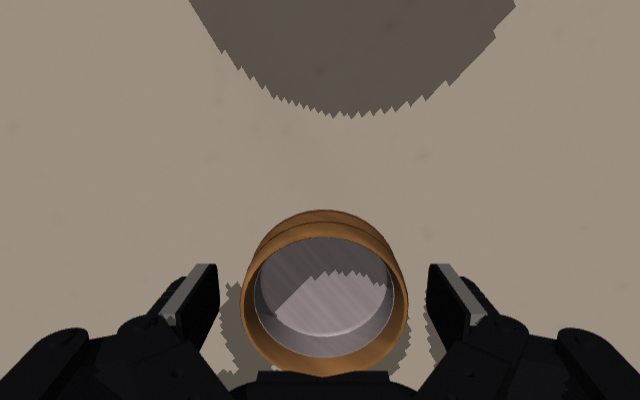

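Run:
```python
from h import *
d=np.load('pics/w2.npy',allow_pickle=True).item(); fit(d['s'],d['c'],.457,-.164,spec(.033)[:1]+[[(.033,.057)]],'f_pan2')
```

```text
f_pan2 xy [ 0.4577 -0.1644] cost 1.24
```

Call:
apply_moves --moves '[[[0,0,0],0,0.3],[[0,0,0],0,0.3],[[0,0,0],0,0.3],[[0,0,0],0,0.3],[[0,0,0],0,0.3],[[0,0,0],0,0.3],[[0,0,-1],0,0.3],[[0,0,-4],0,0.3],[[0,0,-8],0,0.3],[[0,0,-10],0,0.3]]' --squeeze 40

```text
clock: 4.0
tcp_pos: [0.4584, -0.1641, 0.1043]
orientation: [0.002, 0.866, 0.5, 0.001]
wrist_force: [-0.3, -0.6, -0.7]
finger_gap: 0.0608
```

Run:
```python
from h import *
go([.5,.043,.1],60)
s,c=snap('wrist','w3')
s,c=snap('scene','s3')
```

```text
tcp [ 0.4584 -0.1641  0.1043] x-heading 60.03 tool z [ 0.0035 -0.0017 -1.    ] q6 0.01 gap 0.0608 t 4.0 F [-0.3 -0.6 -0.7]
shift cm [20.02 -6.74  0.41] yaw [np.float64(0.0), np.float64(-180.0)]
```

View pics/w3.png

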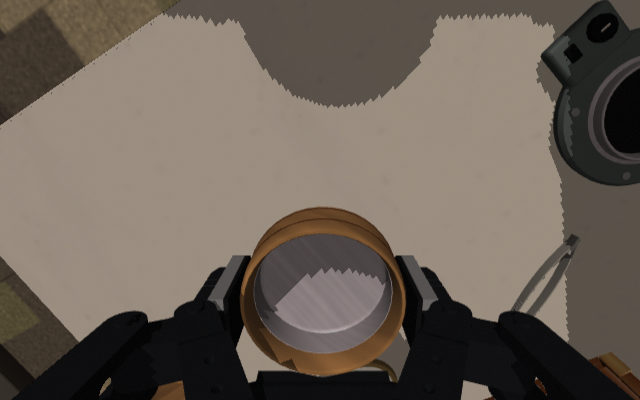

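View pics/f_pan2.png

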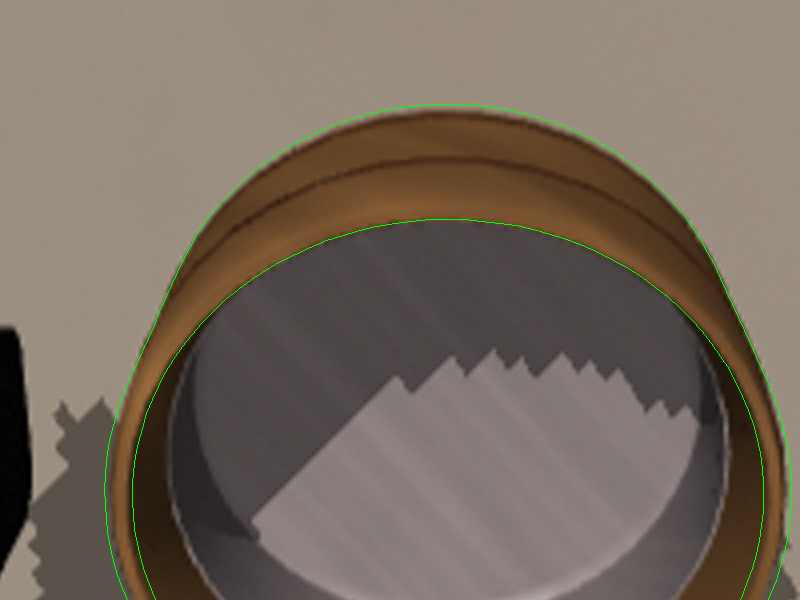

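Call:
apply_moves --moves '[[[0,0,-3],0,0.3],[[4,0,-4],0,0.3],[[8,0,-4],0,0.3],[[12,0,-4],0,0.3],[[16,0,-4],0,0.3],[[20,0,-4],0,0.3],[[20,0.5,-4],0,0.3],[[20,0.5,-4],0,0.3],[[20,0.5,-4],0,0.3],[[20,0.5,-4],0,0.3]]'

```text
clock: 5.35
tcp_pos: [0.5608, 0.0064, 0.1412]
orientation: [-0.0, 0.866, 0.5, -0.0]
wrist_force: [0.2, 0.4, -0.6]
finger_gap: 0.0609
```

Run:
```python
from h import *
s,c=snap('wrist','w4')
go([.502,.043,.1],60)
p=fit(s,c,.5,.043,[[(.022,.061)],[(.014,.1)],[(.022,.057)]],'w_sock')
A=Rq(s['orientation']);t=s['tcp_pos']
b=t[2]
h=fit(s,c,t[0],t[1],[[(b+.033,.062),(b+.008,.062)],[(b+.033,.057)]],'w_held')
print('held offset tool', A.T@(np.r_[h,b]-t)*100)
```

```text
tcp [0.561  0.0065 0.1413] x-heading 59.97 tool z [-1.e-04 -1.e-04 -1.e+00] q6 0.39 gap 0.0609 t 5.4 F [-0.4 -0.8 -1.3]
shift cm [ 0.21 -6.93  4.13] yaw [np.float64(-0.0), np.float64(180.0)]
w_sock xy [0.5033 0.0442] cost 1.37
w_held xy [0.5606 0.0068] cost 1.59
held offset tool [ 1.77196950e-02 -4.14481455e-02  6.23488192e-06]
```

View pics/w4.png

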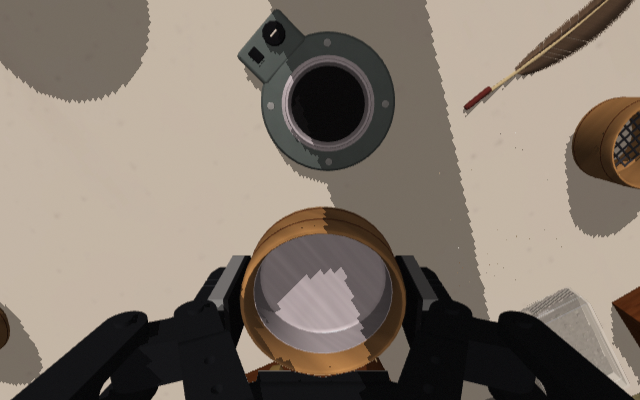

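View pics/w_sock.png

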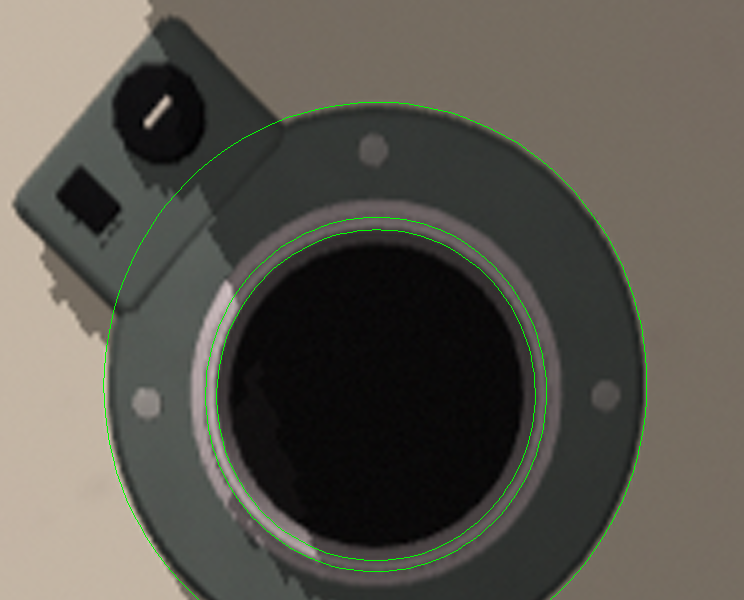

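View pics/w_held.png

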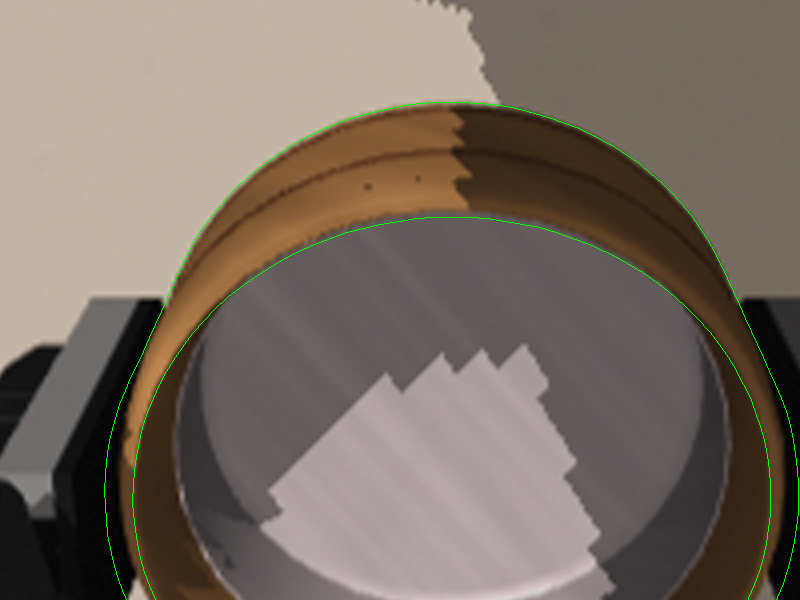

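Run:
```python
from h import *
go([.5034,.0443,.016],60)
```

```text
tcp [0.561  0.0065 0.1413] x-heading 59.97 tool z [-1.e-04 -1.e-04 -1.e+00] q6 0.39 gap 0.0609 t 5.4 F [-0.4 -0.8 -1.3]
shift cm [ 0.39 -6.87 12.53] yaw [np.float64(-0.0), np.float64(180.0)]
```

Call:
apply_moves --moves '[[[0.4,-3.5,0],0,0.3],[[0.4,-6.9,2],0,0.3],[[0.4,-6.9,5],0,0.3],[[0.4,-6.9,8],0,0.3],[[0.4,-6.9,8.5],0,0.3],[[0.4,-6.9,9.5],0,0.3],[[0.4,-6.9,10.5],0,0.3],[[0.4,-6.9,11.5],0,0.3],[[0.4,-6.9,12.3],0,0.3],[[0.4,-6.9,12.6],0,0.3]]'

```text
clock: 6.65
tcp_pos: [0.5035, 0.0451, 0.0167]
orientation: [0.0, 0.866, 0.5, -0.0]
wrist_force: [-12.0, 0.8, 37.6]
finger_gap: 0.061
```

Run:
```python
from h import *
go([.5034,.0443,.016],60)
s,c=snap('wrist','w5')
```

```text
tcp [0.5035 0.0451 0.0167] x-heading 60.05 tool z [ 1.e-04 -4.e-04 -1.e+00] q6 0.45 gap 0.061 t 6.65 F [-12.    0.8  37.6]
shift cm [-0.08  0.03  0.07] yaw [np.float64(0.0), np.float64(-180.0)]
```

View pics/w5.png

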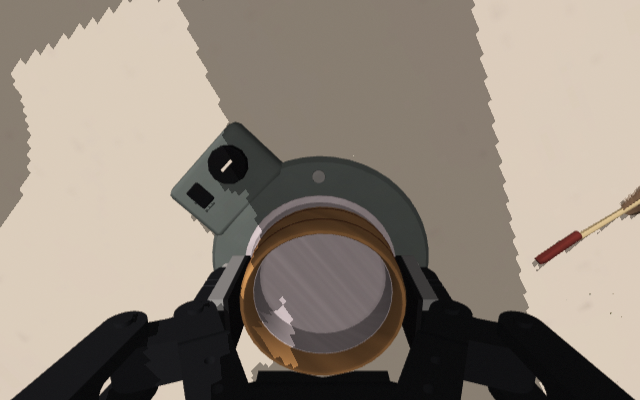

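Call:
apply_moves --moves '[[[0,0,-0.2],0,0.3],[[0,-0.2,-0.2],0,0.3],[[0,-0.2,0],0,0.3],[[0,-0.2,0.1],0,0.3],[[0,-0.2,0.1],0,0.3],[[0,-0.2,-0.1],0,0.3],[[0,-0.2,-0.1],0,0.3],[[0,-0.2,-0.1],0,0.3],[[0,-0.2,-0.1],0,0.3],[[0,-0.2,-0.1],0,0.3]]'

```text
clock: 7.95
tcp_pos: [0.5022, 0.0461, 0.0169]
orientation: [0.0, 0.866, 0.5, 0.0]
wrist_force: [-2.4, -1.1, 10.2]
finger_gap: 0.0612
```

Run:
```python
from h import *
go([.5034,.0443,.016],60)
s,c=snap('wrist','w6')
```

```text
tcp [0.5022 0.0461 0.0169] x-heading 60.05 tool z [ 8.e-04 -3.e-04 -1.e+00] q6 0.46 gap 0.0612 t 7.95 F [-2.4 -1.1 10.2]
shift cm [-0.09  0.2   0.09] yaw [np.float64(0.0), np.float64(-180.0)]
```

View pics/w6.png

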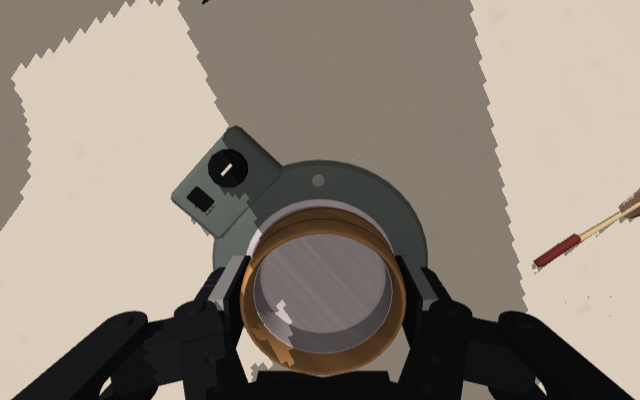

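Call:
apply_moves --moves '[[[0,0,-0.1],0,0.6],[[0,0,-0.1],0,0.85],[[0,0,-0.1],0,1],[[0,0,-0.1],0,1],[[0,0,-0.1],0,1],[[0,0,-2],0,1],[[0,0,-6],0,1],[[0,2,-10],0,1],[[0,4,-12],0,1],[[0,4,-12],0,1]]'

```text
clock: 9.25
tcp_pos: [0.5388, 0.0256, 0.1379]
orientation: [0.001, 0.866, 0.5, 0.002]
wrist_force: [0.2, 0.5, 0.2]
finger_gap: 0.0859
```

Run:
```python
from h import *
s,c=snap('wrist','w7')
go([.5072,-.327,.2],60)
p=fit(s,c,.5033,.0445,[[(.047,.062),(.022,.062)],[(.047,.057)]],'w_panseat')
fit(s,c,.5033,.0445,[[(.014,.1)]],'w_base')
```

```text
tcp [0.5367 0.0261 0.1363] x-heading 60.01 tool z [ 7.e-04  0.e+00 -1.e+00] q6 0.42 gap 0.0854 t 9.3 F [ 0.2  0.3 -0.2]
shift cm [-32.05  15.1   -6.37] yaw [np.float64(0.0), np.float64(-180.0)]
w_panseat xy [0.5018 0.0463] cost 0.62
w_base xy [0.5026 0.0443] cost 1.09
```

View pics/w7.png

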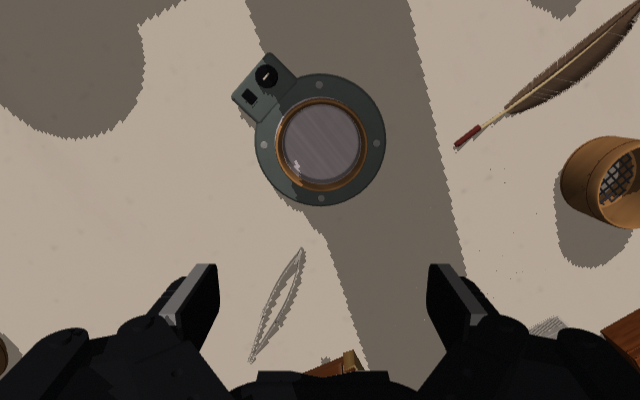

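View pics/w_panseat.png

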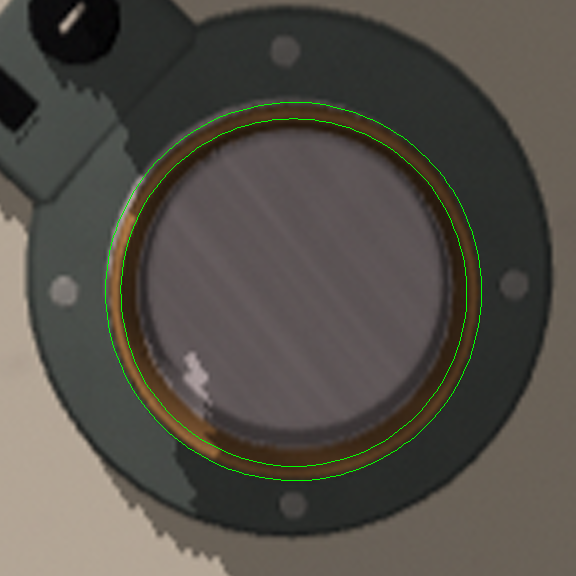

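Run:
```python
from h import *
s,c=snap('scene','s7')
p=fit(s,c,.502,.046,[[(.047,.062)],[(.047,.057)]],'s_panseat',rng=.006)
im=cv2.imread('pics/s_panseat.png');print(im.shape)
q=w2pix(s,c,circ(.502,.046,.047,.062)); 
big=cv2.resize(c['pixels'][:,:,::-1],None,fx=6,fy=6,interpolation=cv2.INTER_CUBIC)
for z,d in((.047,.062),(.022,.062),(.014,.1)):
  cv2.polylines(big,[np.round(w2pix(s,c,circ(.5022,.0455,z,d))*6+2.5).astype(np.int32)],True,(0,255,0),1)
m=(q.mean(0)*6).astype(int); cv2.imwrite('pics/s7c.png',big[m[1]-220:m[1]+260,m[0]-300:m[0]+300])
```

```text
s_panseat xy [0.5029 0.0484] cost 0.41
(244, 300, 3)
```

View pics/s7c.png

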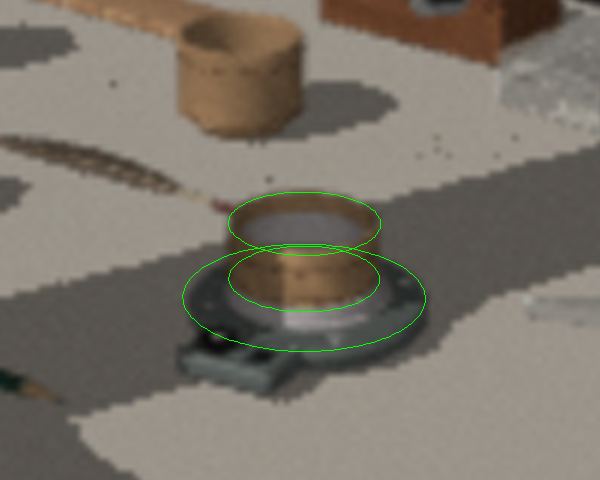

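Run:
```python
from h import *
go([.49,-.317,.15],60)
```

```text
tcp [0.5354 0.0264 0.1353] x-heading 60.03 tool z [-1.8e-03  3.0e-04 -1.0e+00] q6 0.42 gap 0.0854 t 9.35 F [-0.8 -0.1 -0.2]
shift cm [-32.02  13.22  -1.48] yaw [np.float64(0.0), np.float64(-180.0)]
```

Call:
apply_moves --moves '[[[-4,1.7,-1.5],0,1],[[-9,3.7,-1.5],0,1],[[-14,5.8,-1.5],0,1],[[-19,7.8,-1.5],0,1],[[-24,9.9,-1.5],0,1],[[-28,11.6,-1.5],0,1],[[-31,12.8,-1.5],0,1],[[-32,13.2,-1.5],0,1],[[-32,13.2,-1.5],0,1],[[-32,13.2,-1.5],0,1]]'

```text
clock: 10.6
tcp_pos: [0.4909, -0.3153, 0.1508]
orientation: [-0.001, 0.866, 0.501, -0.0]
wrist_force: [0.1, 0.4, 0.8]
finger_gap: 0.0856
```

Run:
```python
from h import *
s,c=snap('wrist','w8')
p=fit(s,c,.508,-.327,spec(.04),'w_fine')
go([p[0],p[1],.004],60)
```

```text
w_fine xy [ 0.5093 -0.3273] cost 0.58
tcp [ 0.4911 -0.3153  0.1511] x-heading 60.14 tool z [-6.e-04  8.e-04 -1.e+00] q6 -0.19 gap 0.085 t 10.65 F [ 0.7  0.4 -0.1]
shift cm [-0.14  2.19 14.7 ] yaw [np.float64(0.1), np.float64(-179.9)]
```

View pics/w8.png

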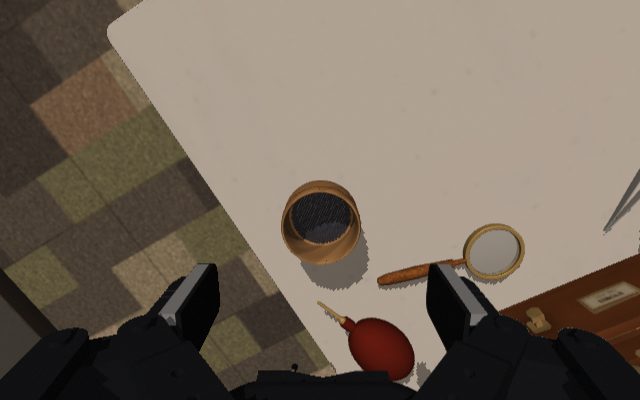

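View pics/w_fine.png

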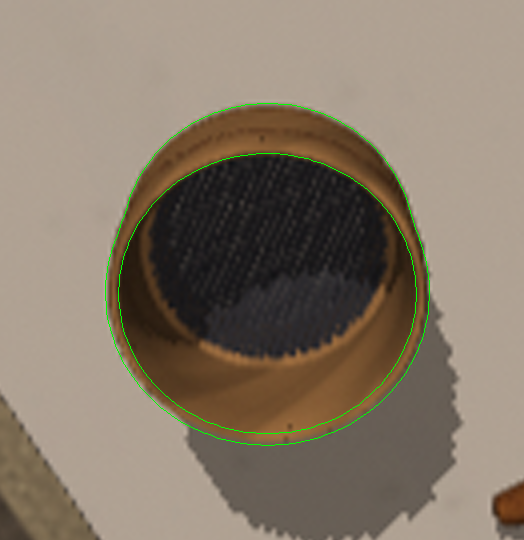

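Run:
```python
from h import *
d=np.load('pics/w8.npy',allow_pickle=True).item(); s,c=d['s'],d['c']; A=Rq(s['orientation'])
for u,v in[(378,280),(319,303),(350,325),(400,272)]:
    print(u,v,np.round(A.T@(pix2w(s,c,u,v,.006)-[.5093,-.3273,0])*100,2))
```

```text
378 280 [ 5.21  6.3  -0.61]
319 303 [-0.16  8.67 -0.61]
350 325 [ 2.77 11.04 -0.61]
400 272 [ 7.16  5.5  -0.6 ]
```

Call:
apply_moves --moves '[[[-0.1,2.2,4],0,1],[[-0.1,2.2,9],0,1],[[-0.1,2.2,13],0,1],[[-0.1,2.2,14.5],0,1],[[-0.1,2.2,14.5],0,1],[[-0.1,2.2,14.5],0,0.3],[[-0.1,2.2,14.5],0,0.3],[[-0.1,2.2,14.5],0,0.3],[[-0.1,2.2,14.5],0,0.3],[[-0.1,2.2,14.5],0,0.3]]'

```text
clock: 11.9
tcp_pos: [0.5111, -0.33, 0.0089]
orientation: [0.002, 0.866, 0.5, 0.001]
wrist_force: [-0.7, 0.4, 5.2]
finger_gap: 0.0602
```

Run:
```python
from h import *
s,c=snap('wrist','w9')
fit(s,c,.5093,-.3273,spec(.04),'w_fine2')
go([.54,.02,.15],60)
```

```text
w_fine2 xy [ 0.509  -0.3285] cost 1.06
tcp [ 0.5112 -0.33    0.0088] x-heading 60.05 tool z [ 0.0037 -0.0028 -1.    ] q6 -0.18 gap 0.0604 t 11.95 F [-0.3  1.6  7. ]
shift cm [ 31.76 -14.91 -14.2 ] yaw [np.float64(0.0), np.float64(-180.0)]
```

View pics/w9.png

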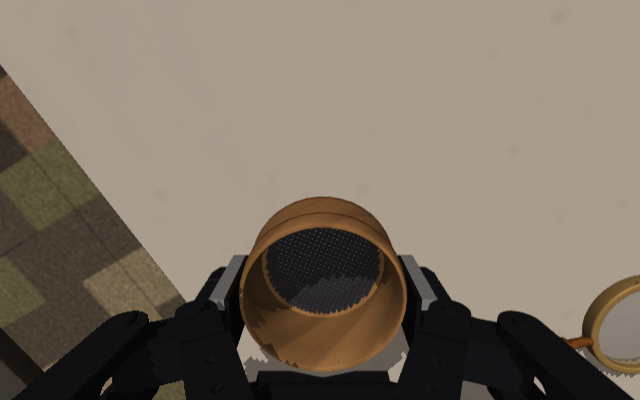

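Call:
apply_moves --moves '[[[0,0,-2],0,0.3],[[0,0,-7],0,0.3],[[3,-1,-12],0,0.3],[[8,-3,-14],0,0.3],[[13,-5,-14],0,0.3],[[18,-7,-14],0,0.3],[[23,-9,-14],0,0.3],[[28,-11,-14],0,0.3],[[32,-12,-14],0,0.3],[[32,-12,-14],0,0.3]]'

```text
clock: 13.2
tcp_pos: [0.5661, 0.011, 0.1473]
orientation: [0.0, 0.865, 0.502, 0.001]
wrist_force: [-0.0, -0.8, 0.5]
finger_gap: 0.0608
```

Call:
apply_moves --moves '[[[0,0,0],0,0.3],[[0,0,0],0,0.3],[[0,0,0],0,0.3],[[0,0,0],0,0.3],[[0,0,0],0,0.3],[[0,0,0],0,0.3],[[0,0,0],0,0.3],[[0,0,0],0,0.3],[[0,0,0],0,0.3],[[0,0,0],0,0.3]]'

```text
clock: 14.45
tcp_pos: [0.5654, 0.0084, 0.1463]
orientation: [0.0, 0.866, 0.5, -0.0]
wrist_force: [0.4, -0.8, -1.1]
finger_gap: 0.0602
```

```bash
cat >> h.py <<'E'
def place(name,x,y,zr,rel,H):
    s,c=snap('wrist',name); A=Rq(s['orientation']);t=s['tcp_pos']; b=t[2]-rel
    p=fit(s,c,x,y,[[(zr,.062)],[(zr,.057)]],name+'_t')
    h=fit(s,c,t[0],t[1],[[(b+H,.062),(b+.008,.062)],[(b+H,.057)]],name+'_h')
    print('held off tool cm',np.round(A.T@(np.r_[h,t[2]]-t)*100,2))
    ims=[cv2.imread(f'pics/{name}_{k}.png') for k in 'th']; hh=300
    ims=[cv2.resize(i,(int(i.shape[1]*hh/i.shape[0]),hh)) for i in ims]
    top=np.hstack(ims)[:,:640]; w=cv2.resize(c['pixels'][:,:,::-1],(480,300))
    o=np.zeros((600,640,3),np.uint8); o[:300,:top.shape[1]]=top; o[300:,:480]=w; cv2.imwrite(f'pics/{name}_m.png',o)
    go([p[0],p[1],zr-.008+rel],60)
E
python3 - <<'E'
from h import *
place('w10',.502,.046,.047,.0085,.04)
E
```

```text
w10_t xy [0.5021 0.0462] cost 0.54
w10_h xy [0.5633 0.0098] cost 1.11
held off tool cm [ 0.02 -0.26 -0.  ]
tcp [0.5654 0.0084 0.1463] x-heading 60.05 tool z [ 0.e+00 -1.e-04 -1.e+00] q6 0.4 gap 0.0602 t 14.5 F [ 0.5  0.2 -0.9]
shift cm [ 0.11 -7.37  9.88] yaw [np.float64(0.0), np.float64(-180.0)]
```

View pics/w10_m.png

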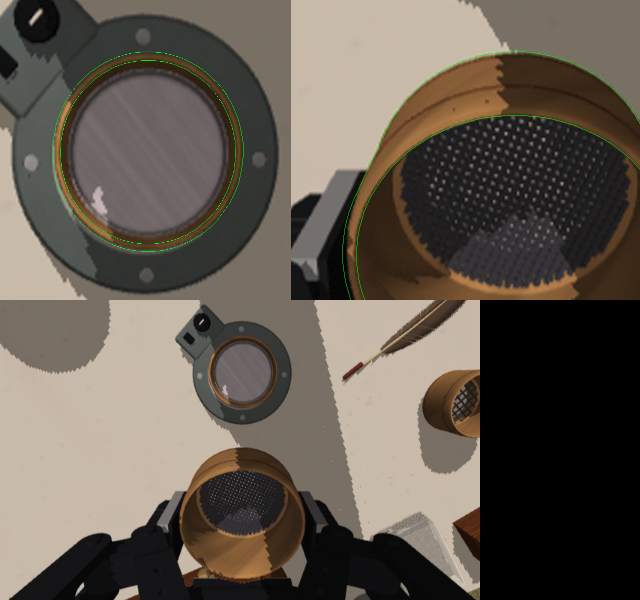

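Call:
apply_moves --moves '[[[0.1,-3.5,0],0,0.3],[[0.1,-7.15,1],0,0.3],[[0.1,-7.15,4],0,0.3],[[0.1,-7.15,7],0,0.3],[[0.1,-7.15,8],0,0.3],[[0.1,-7.15,8.6],0,0.3],[[0.1,-7.15,9.1],0,0.3],[[0.1,-7.15,9.5],0,0.3],[[0.1,-7.15,9.8],0,0.3],[[0.1,-7.15,9.8],0,0.3]]'

```text
clock: 15.75
tcp_pos: [0.5039, 0.0449, 0.0482]
orientation: [0.0, 0.866, 0.5, -0.0]
wrist_force: [-0.2, 0.5, 0.7]
finger_gap: 0.0603
```

Run:
```python
from h import *
go([.5021,.0462,.0475],60)
s,c=snap('scene','s11')
big=cv2.resize(c['pixels'][90:290,200:400,::-1],None,fx=3,fy=3,interpolation=cv2.INTER_CUBIC); cv2.imwrite('pics/s11c.png',big)
```

```text
tcp [0.5039 0.0449 0.0482] x-heading 60.04 tool z [-1.e-04 -1.e-04 -1.e+00] q6 0.45 gap 0.0603 t 15.75 F [-0.2  0.5  0.7]
shift cm [ 0.02 -0.22  0.07] yaw [np.float64(0.0), np.float64(-180.0)]
```

View pics/s11c.png

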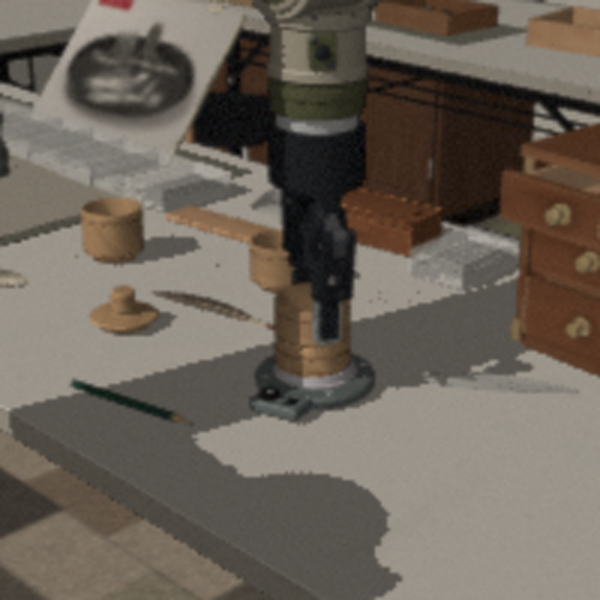

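Call:
apply_moves --moves '[[[0,0,0.1],0,0.6],[[0,0,0.1],0,0.85],[[0,0,0.1],0,1],[[0,0,0.1],0,1],[[0,0,0.1],0,1],[[0,0,-2],0,1],[[0,0,-6],0,1],[[0,2,-10],0,1],[[0,5,-12],0,1],[[0,5,-12],0,1]]'

```text
clock: 17.05
tcp_pos: [0.5502, 0.0189, 0.1702]
orientation: [0.002, 0.866, 0.5, 0.002]
wrist_force: [-0.0, 0.7, -0.3]
finger_gap: 0.0854
```

Run:
```python
from h import *
s,c=snap('wrist','w12')
p=fit(s,c,.5021,.0462,[[(.079,.062)],[(.079,.057)]],'w12_f')
p=fit(s,c,.5021,.0462,[[(.079,.062),(.022,.062)]],'w12_g')
go([.63,.20,.2],60)
for q in [(.634,.2215,.047),(.55,.3,0)]: print(w2pix(s,c,q))
```

```text
w12_f xy [0.5019 0.0466] cost 0.74
w12_g xy [0.5023 0.0464] cost 0.82
tcp [0.5481 0.0196 0.1687] x-heading 60.0 tool z [ 1.3e-03 -1.0e-04 -1.0e+00] q6 0.41 gap 0.0852 t 17.1 F [ 0.1  0.4 -0. ]
shift cm [19.72 -1.93 -3.12] yaw [np.float64(-0.0), np.float64(180.0)]
[[607.73551361 158.15484647]]
[[627.18964814   8.39869387]]
```

View pics/w12.png

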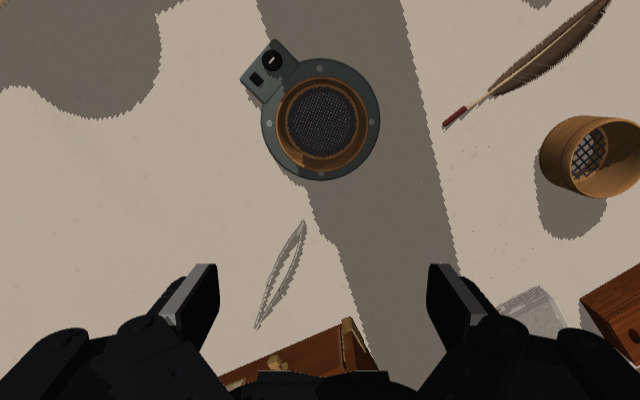

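View pics/w12_f.png

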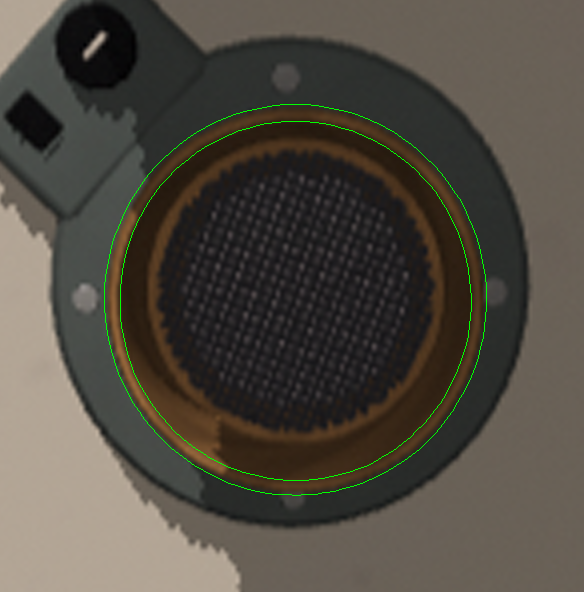

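Run:
```python
from h import *
go([.634,.245,.19],0)
```

```text
tcp [0.5481 0.0196 0.1687] x-heading 60.0 tool z [ 1.3e-03 -1.0e-04 -1.0e+00] q6 0.41 gap 0.0852 t 17.1 F [ 0.1  0.4 -0. ]
shift cm [23.82 -3.83 -2.12] yaw [np.float64(60.0), np.float64(-120.0)]
```

Call:
apply_moves --moves '[[[3,-0.5,-2],10,1],[[7,-1,-2],20,1],[[11,-1.7,-2],30,1],[[15,-2.4,-2],40,1],[[19,-3,-2],50,1],[[22,-3.6,-2],60,1],[[23.8,-3.8,-2],60,1],[[23.8,-3.8,-2],60,1],[[23.8,-3.8,-2],60,1],[[23.8,-3.8,-2],60,1]]'

```text
clock: 18.35
tcp_pos: [0.6327, 0.2442, 0.1882]
orientation: [0.0, 1.0, -0.0, -0.0]
wrist_force: [-0.6, -0.1, -0.6]
finger_gap: 0.0854
```

Run:
```python
from h import *
s,c=snap('wrist','w13')
p=fit(s,c,.634,.2215,spec(.047),'w_med')
go([p[0],p[1],.008],0)
A=Rq(s['orientation'])
```

```text
w_med xy [0.6352 0.2215] cost 0.77
tcp [0.6329 0.2442 0.1883] x-heading -0.01 tool z [-3.e-04 -3.e-04 -1.e+00] q6 1.82 gap 0.0855 t 18.4 F [ 0.4 -0.5  0.4]
shift cm [ 0.24  2.27 18.03] yaw [np.float64(-0.0), np.float64(180.0)]
```

View pics/w13.png

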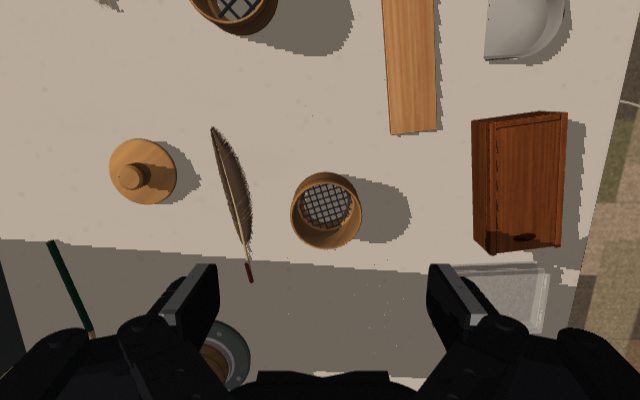

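View pics/w_med.png

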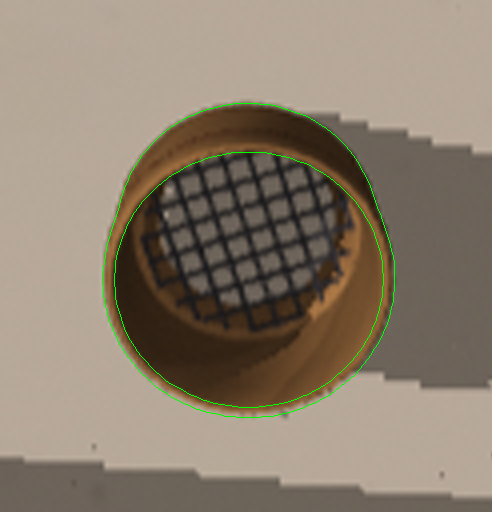

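Call:
apply_moves --moves '[[[0.2,2.15,4],0,1],[[0.2,2.15,9],0,1],[[0.2,2.15,14],0,1],[[0.2,2.15,17],0,1],[[0.2,2.15,17.8],0,1],[[0.2,2.15,17.8],0,1],[[0.2,2.15,17.8],0,0.3],[[0.2,2.15,17.8],0,0.3],[[0.2,2.15,17.8],0,0.3],[[0.2,2.15,17.8],0,0.3]]'

```text
clock: 19.65
tcp_pos: [0.6369, 0.224, 0.0128]
orientation: [-0.0, 1.0, 0.0, 0.002]
wrist_force: [-1.2, 0.1, 6.5]
finger_gap: 0.061
```

Run:
```python
from h import *
s,c=snap('wrist','w14')
p=fit(s,c,.6352,.2215,spec(.047),'w_med2')
go([.503,-.034,.2],0)
```

```text
w_med2 xy [0.6366 0.2214] cost 2.07
tcp [0.6369 0.224  0.0128] x-heading 0.05 tool z [ 4.1e-03  7.0e-04 -1.0e+00] q6 1.79 gap 0.0609 t 19.7 F [-0.1 -1.1  5.5]
shift cm [-13.33  25.78 -18.79] yaw [np.float64(0.0), np.float64(-180.0)]
```

View pics/w14.png

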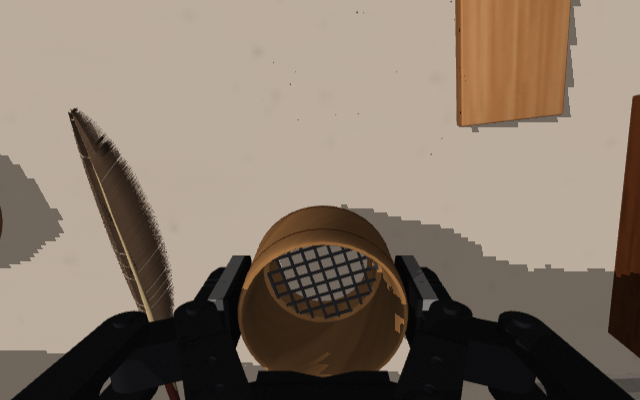

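Call:
apply_moves --moves '[[[0,0,-3],0,0.3],[[0,0,-8],0,0.3],[[-1,2,-13],0,0.3],[[-3,6,-17],0,0.3],[[-5,10,-19],0,0.3],[[-7.5,15,-19],0,0.3],[[-10,20,-19],0,0.3],[[-12.5,24.5,-19],0,0.3],[[-13.3,25.8,-19],0,0.3],[[-13.3,25.8,-19],0,0.3]]'

```text
clock: 20.95
tcp_pos: [0.5025, -0.035, 0.201]
orientation: [0.0, 1.0, -0.001, 0.001]
wrist_force: [0.7, 0.1, -0.4]
finger_gap: 0.061
```

Call:
apply_moves --moves '[[[0,0,0],0,0.3],[[0,0,0],0,0.3],[[0,0,0],0,0.3],[[0,0,0],0,0.3],[[0,0,0],0,0.3],[[0,0,0],0,0.3],[[0,0,0],0,0.3],[[0,0,0],0,0.3],[[0,0,0],0,0.3],[[0,0,0],0,0.3]]'

```text
clock: 22.2
tcp_pos: [0.5024, -0.0345, 0.2003]
orientation: [0.0, 1.0, 0.0, 0.0]
wrist_force: [-0.2, -0.1, -0.9]
finger_gap: 0.061
```

Run:
```python
from h import *
place('w15',.502,.0463,.079,.0128,.047)
```

```text
w15_t xy [0.5019 0.0469] cost 0.47
w15_h xy [ 0.5023 -0.037 ] cost 2.07
held off tool cm [-0.01  0.26  0.  ]
tcp [ 0.5024 -0.0345  0.2003] x-heading 0.04 tool z [ 1.e-04 -1.e-04 -1.e+00] q6 1.34 gap 0.0614 t 22.25 F [-0.2 -0.1 -1.2]
shift cm [-0.05 -8.14 11.65] yaw [np.float64(-60.0), np.float64(120.0)]
```

View pics/w15_m.png

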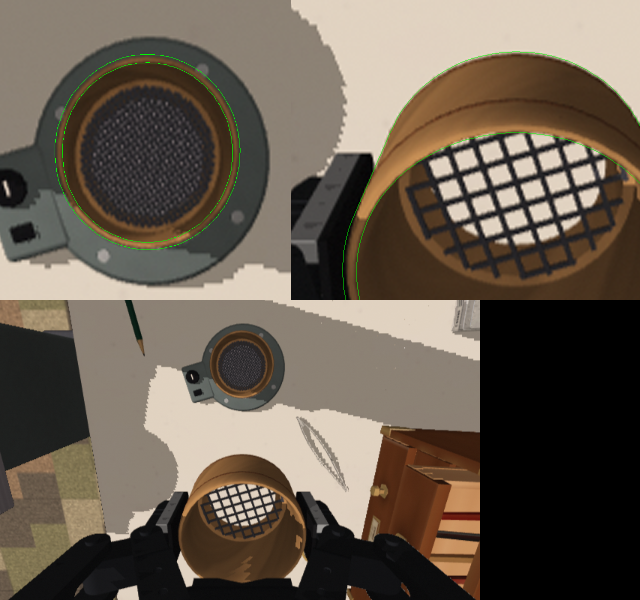

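Call:
apply_moves --moves '[[[0,-4,0],0,0.3],[[0,-8.35,1],0,0.3],[[0,-8.35,5],0,0.3],[[0,-8.35,8.5],0,0.3],[[0,-8.35,9.5],0,0.3],[[0,-8.35,10.2],0,0.3],[[0,-8.35,10.8],0,0.3],[[0,-8.35,11.3],0,0.3],[[0,-8.35,11.6],0,0.3],[[0,-8.35,11.6],0,0.3]]'

```text
clock: 23.5
tcp_pos: [0.5024, 0.049, 0.0843]
orientation: [0.0, 1.0, 0.0, 0.0]
wrist_force: [-0.8, -0.0, -0.9]
finger_gap: 0.061
```

Run:
```python
from h import *
go([.502,.0492,.0838],0)
s,c=snap('scene','s16')
big=cv2.resize(c['pixels'][90:290,200:400,::-1],None,fx=3,fy=3,interpolation=cv2.INTER_CUBIC); cv2.imwrite('pics/s16c.png',big)
```

```text
tcp [0.5024 0.049  0.0843] x-heading 0.04 tool z [ 0.e+00 -1.e-04 -1.e+00] q6 1.51 gap 0.061 t 23.5 F [-0.8 -0.  -0.9]
shift cm [-0.04 -0.03  0.05] yaw [np.float64(0.0), np.float64(-180.0)]
```

View pics/s16c.png

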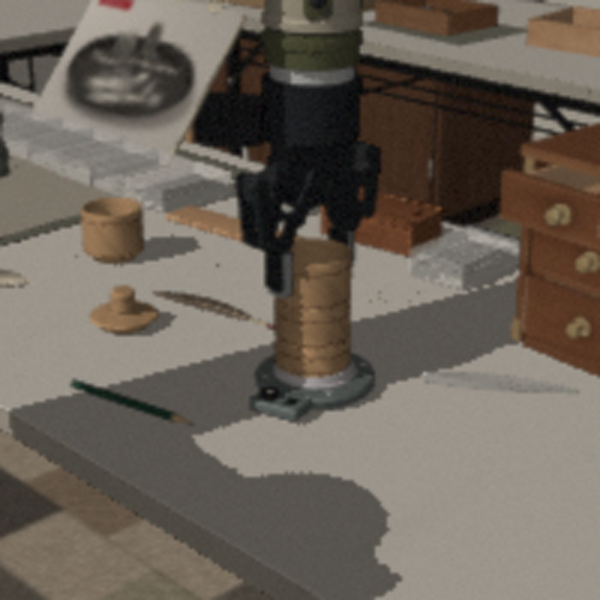

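Call:
apply_moves --moves '[[[0,0,0.05],0,0.6],[[0,0,0.05],0,0.85],[[0,0,0.05],0,1],[[0,0,0.05],0,1],[[0,0,0.05],0,1],[[0,0,-3],0,1],[[0,0,-7],0,1],[[0,1,-11],0,1],[[0,5,-13],0,1],[[0,5,-13],0,1]]'

```text
clock: 24.8
tcp_pos: [0.5038, -0.0028, 0.2163]
orientation: [0.001, 1.0, -0.001, 0.002]
wrist_force: [0.4, -0.0, -1.2]
finger_gap: 0.0852
```

Run:
```python
from h import *
s,c=snap('wrist','w17')
p=fit(s,c,.5021,.0465,[[(.118,.062)],[(.118,.057)]],'w17_f')
go([.565,.422,.2],0)
```

```text
w17_f xy [0.5024 0.0469] cost 0.53
tcp [ 0.5029 -0.0018  0.215 ] x-heading -0.08 tool z [ 1.7e-03 -2.0e-04 -1.0e+00] q6 1.41 gap 0.0856 t 24.85 F [-0.7 -0.6 -0.9]
shift cm [  6.15 -42.39   1.5 ] yaw [np.float64(-0.1), np.float64(179.9)]
```

View pics/w17_f.png

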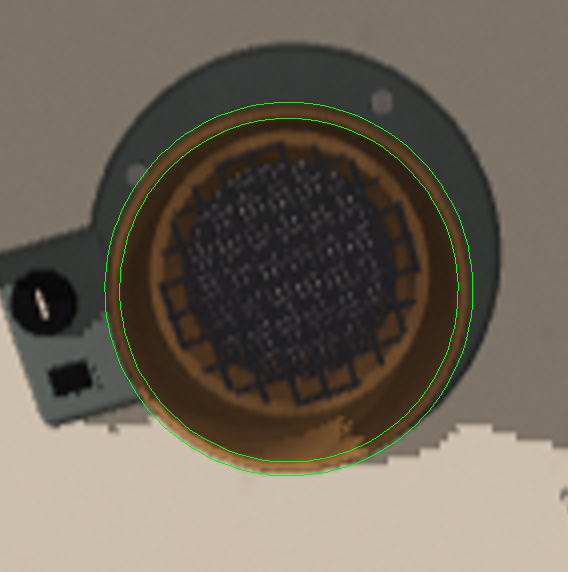

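Call:
apply_moves --moves '[[[0.5,-4,0],0,1],[[1.5,-9,0],0,1],[[2,-14,0],0,1],[[3,-19,0],0,1],[[4,-24,0],0,1],[[4.5,-29,0],0,1],[[5,-34,0.5],0,1],[[6,-39,1],0,1],[[6.2,-42.4,1.5],0,1],[[6.2,-42.4,1.5],0,1]]'

```text
clock: 26.1
tcp_pos: [0.562, 0.426, 0.1961]
orientation: [0.001, 1.0, 0.003, -0.002]
wrist_force: [-0.1, -0.3, -0.2]
finger_gap: 0.0852
```

Call:
apply_moves --moves '[[[0,0,0],0,1],[[0,0,0],0,1],[[0,0,0],0,1],[[0,0,0],0,1],[[0,0,0],0,1],[[0,0,0],0,1],[[0,0,0],0,1],[[0,0,0],0,1],[[0,0,0],0,1],[[0,0,0],0,1]]'

```text
clock: 27.35
tcp_pos: [0.564, 0.4231, 0.1992]
orientation: [0.0, 1.0, 0.0, -0.0]
wrist_force: [0.1, -0.5, -0.5]
finger_gap: 0.0857
```

Run:
```python
from h import *
s,c=snap('wrist','w18')
p=fit(s,c,.564,.3985,spec(.054),'w_coarse')
go([p[0],p[1],.014],0)
```

```text
w_coarse xy [0.5653 0.3987] cost 0.7
tcp [0.5641 0.4231 0.1992] x-heading 0.05 tool z [ 0.e+00 -1.e-04 -1.e+00] q6 2.1 gap 0.0853 t 27.4 F [-1.   0.2 -0.7]
shift cm [ 0.13  2.44 18.52] yaw [np.float64(0.0), np.float64(-180.0)]
```

View pics/w18.png

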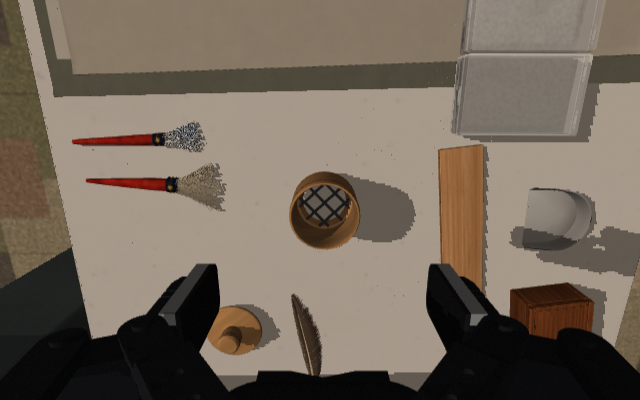

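View pics/w_coarse.png

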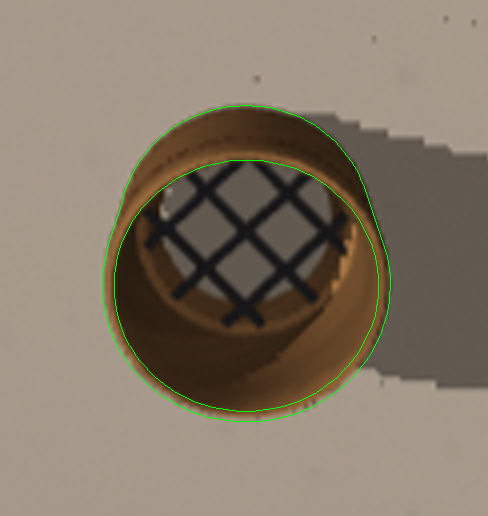

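Call:
apply_moves --moves '[[[0.1,2.4,4],0,1],[[0.1,2.4,9],0,1],[[0.1,2.4,14],0,1],[[0.1,2.4,17.5],0,1],[[0.1,2.4,18.5],0,1],[[0.1,2.4,18.5],0,1],[[0.1,2.4,18.5],0,0.3],[[0.1,2.4,18.5],0,0.3],[[0.1,2.4,18.5],0,0.3],[[0.1,2.4,18.5],0,0.3]]'

```text
clock: 28.65
tcp_pos: [0.5668, 0.4, 0.017]
orientation: [-0.001, 1.0, 0.0, 0.002]
wrist_force: [-0.1, -0.7, 6.9]
finger_gap: 0.0609
```

Run:
```python
from h import *
s,c=snap('wrist','w19')
p=fit(s,c,.5653,.3987,spec(.054),'w_c2')
go([.503,-.034,.24],0)
```

```text
w_c2 xy [0.5666 0.3985] cost 2.17
tcp [0.5667 0.4    0.0169] x-heading 0.05 tool z [ 0.004   0.0022 -1.    ] q6 2.07 gap 0.061 t 28.7 F [-1.   0.4  7.5]
shift cm [ -6.32  43.35 -22.43] yaw [np.float64(0.0), np.float64(-180.0)]
```

View pics/w19.png

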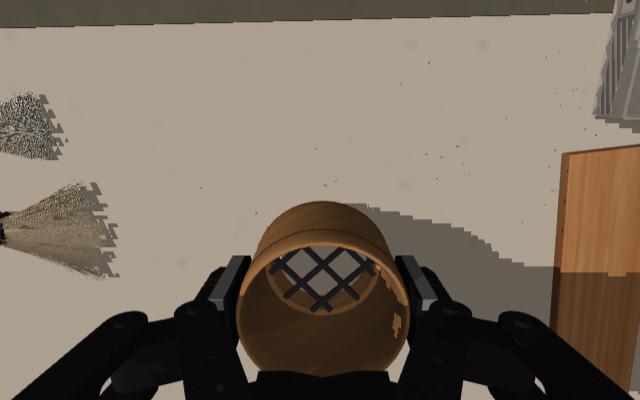

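Call:
apply_moves --moves '[[[0,0,-3],0,0.3],[[0,0,-8],0,0.3],[[0,1,-13],0,0.3],[[0,4,-17],0,0.3],[[-1,8,-20],0,0.3],[[-2,12,-22],0,0.3],[[-3,17,-22.4],0,0.3],[[-4,22,-22.4],0,0.3],[[-5,27,-22.4],0,0.3],[[-6.3,32,-22.4],0,0.3]]'

```text
clock: 29.95
tcp_pos: [0.502, 0.0775, 0.239]
orientation: [0.0, 1.0, 0.0, 0.001]
wrist_force: [0.7, -0.8, -1.2]
finger_gap: 0.061
```

Call:
apply_moves --moves '[[[0,4,0],0,0.3],[[0,8,0],0,0.3],[[0,11,0],0,0.3],[[0,11.3,0],0,0.3],[[0,11.3,0],0,0.3],[[0,11.3,0],0,0.3],[[0,11.3,0],0,0.3],[[0,11.3,0],0,0.3],[[0,11.3,0],0,0.3],[[0,11.3,0],0,0.3]]'

```text
clock: 31.2
tcp_pos: [0.5024, -0.0338, 0.2382]
orientation: [0.0, 1.0, 0.0, -0.0]
wrist_force: [-0.4, -0.8, -0.1]
finger_gap: 0.0607
```

Run:
```python
from h import *
place('w20',.502,.0466,.118,.017,.054)
```

```text
w20_t xy [0.5024 0.0473] cost 0.44
w20_h xy [ 0.5024 -0.0354] cost 2.1
held off tool cm [-0.    0.16  0.  ]
tcp [ 0.5024 -0.0339  0.2383] x-heading 0.05 tool z [-0.e+00 -1.e-04 -1.e+00] q6 1.34 gap 0.0609 t 31.25 F [-0.1  0.4 -0.7]
shift cm [ 0.   -8.13 11.13] yaw [np.float64(-60.0), np.float64(120.0)]
```

View pics/w20_m.png

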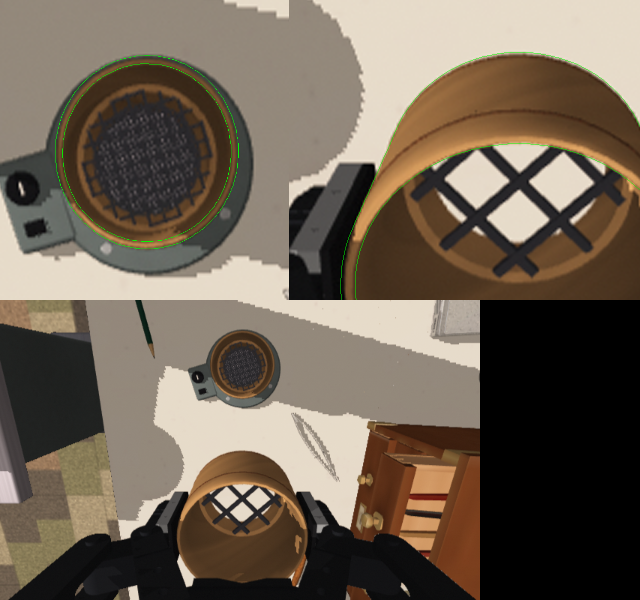

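Call:
apply_moves --moves '[[[0,-4,0],0,0.3],[[0,-8.25,0.5],0,0.3],[[0,-8.25,4],0,0.3],[[0,-8.25,8],0,0.3],[[0,-8.25,9],0,0.3],[[0,-8.25,9.8],0,0.3],[[0,-8.25,10.4],0,0.3],[[0,-8.25,10.8],0,0.3],[[0,-8.25,11.1],0,0.3],[[0,-8.25,11.1],0,0.3]]'

```text
clock: 32.5
tcp_pos: [0.5024, 0.0485, 0.1274]
orientation: [0.0, 1.0, 0.0, 0.0]
wrist_force: [-0.3, -0.3, 0.1]
finger_gap: 0.0604
```

Run:
```python
from h import *
go([.5022,.0485,.127],0)
s,c=snap('scene','s21')
big=cv2.resize(c['pixels'][90:290,200:400,::-1],None,fx=3,fy=3,interpolation=cv2.INTER_CUBIC); cv2.imwrite('pics/s21c.png',big)
```

```text
tcp [0.5024 0.0485 0.1274] x-heading 0.04 tool z [ 2.e-04 -1.e-04 -1.e+00] q6 1.51 gap 0.0604 t 32.5 F [-0.3 -0.3  0.1]
shift cm [-0.02 -0.    0.04] yaw [np.float64(0.0), np.float64(-180.0)]
```

View pics/s21c.png

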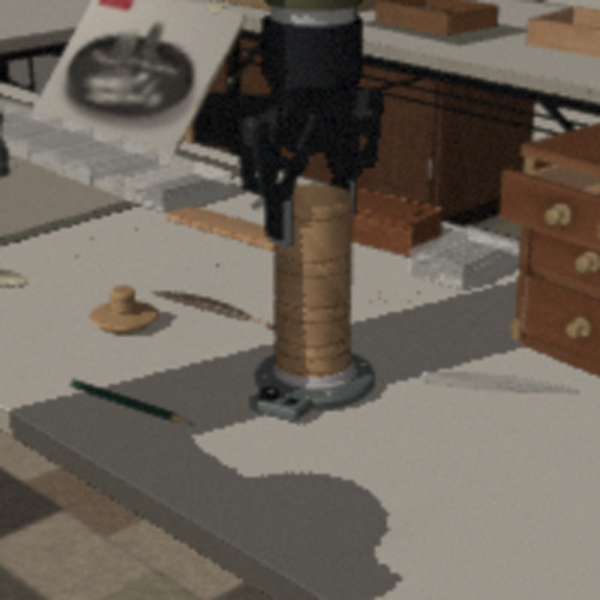

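Call:
apply_moves --moves '[[[0,0,0],0,0.6],[[0,0,0],0,0.85],[[0,0,0],0,1],[[0,0,0],0,1],[[0,0,0],0,1],[[0,0,-3],0,1],[[0,0,-7],0,1],[[0,1,-11],0,1],[[0,5,-12],0,1],[[0,5,-12],0,1]]'

```text
clock: 33.8
tcp_pos: [0.5033, -0.0033, 0.2485]
orientation: [0.0, 1.0, -0.001, 0.001]
wrist_force: [0.2, 0.2, -0.2]
finger_gap: 0.0854
```

Run:
```python
from h import *
s,c=snap('wrist','w22')
p=fit(s,c,.5021,.0465,[[(.164,.062)],[(.164,.057)]],'w22_f')
go([.4645,.275,.2],0)
```

```text
w22_f xy [0.5023 0.0474] cost 0.56
tcp [ 0.5027 -0.0023  0.2477] x-heading -0.08 tool z [ 0.001 -0.    -1.   ] q6 1.41 gap 0.0852 t 33.85 F [0.1 0.3 0.2]
shift cm [ -3.86 -27.72   4.76] yaw [np.float64(-0.1), np.float64(179.9)]
```

View pics/w22_f.png

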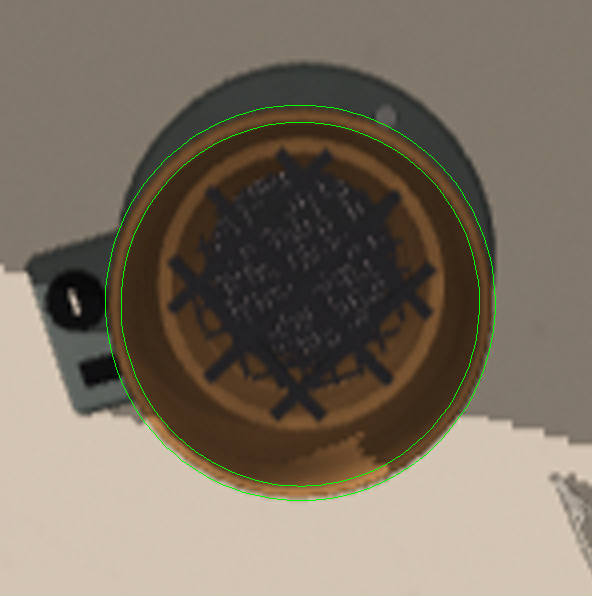

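Call:
apply_moves --moves '[[[-0.5,-4,0],0,1],[[-1,-9,0],0,1],[[-2,-14,0],0,1],[[-3,-19,1],0,1],[[-3.8,-24,3],0,1],[[-3.8,-27,4.8],0,1],[[-3.8,-27.7,4.8],0,1],[[-3.8,-27.7,4.8],0,1],[[-3.8,-27.7,4.8],0,1],[[-3.8,-27.7,4.8],0,1]]'

```text
clock: 35.1
tcp_pos: [0.4647, 0.2747, 0.1999]
orientation: [-0.0, 1.0, -0.0, 0.001]
wrist_force: [-0.8, -0.0, 0.1]
finger_gap: 0.0853
```

Run:
```python
from h import *
s,c=snap('wrist','w23')
p=fit(s,c,.4645,.2523,[[(.012,.062),(.008,.062)]],'w_lid')
go([p[0],p[1],.008],0)
cv2.imwrite('pics/w23b.png',cv2.resize(c['pixels'][120:280,220:420,::-1],None,fx=4,fy=3.75,interpolation=cv2.INTER_CUBIC))
```

```text
w_lid xy [0.4665 0.2525] cost 0.47
tcp [0.4647 0.2747 0.1999] x-heading -0.04 tool z [ 1.e-03  2.e-04 -1.e+00] q6 1.96 gap 0.0854 t 35.15 F [-0.5  0.5  0.7]
shift cm [ 0.17  2.23 19.19] yaw [np.float64(-0.0), np.float64(180.0)]
```

View pics/w23.png

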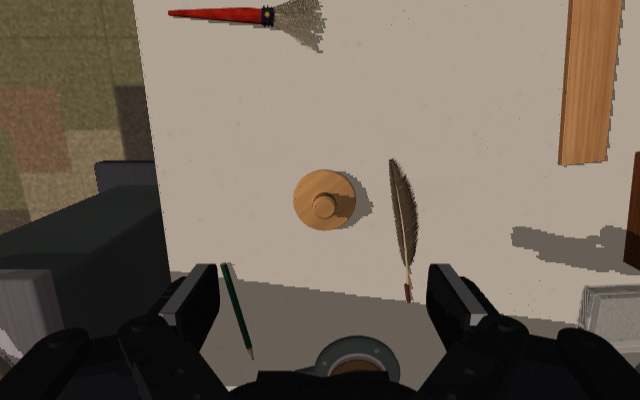

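View pics/w_lid.png

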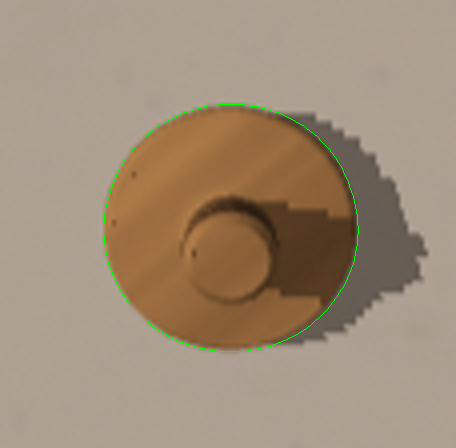

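Call:
apply_moves --moves '[[[0.2,2.2,4],0,1],[[0.2,2.2,9],0,1],[[0.2,2.2,14],0,1],[[0.2,2.2,17.5],0,1],[[0.2,2.2,18.4],0,0.6],[[0.2,2.2,18.4],0,0.1],[[0.2,2.2,18.4],0,0.1],[[0.2,2.2,18.4],0,0.1],[[0.2,2.2,18.4],0,0.1],[[0.2,2.2,18.4],0,0.1]]'

```text
clock: 36.4
tcp_pos: [0.4677, 0.254, 0.0172]
orientation: [-0.0, 1.0, 0.0, 0.002]
wrist_force: [-0.2, 0.5, 6.7]
finger_gap: 0.0202
```

Call:
apply_moves --moves '[[[0,0,0],0,0.1],[[0,0,0],0,0.1],[[0,0,0],0,0.1],[[0,0,0],0,0.1],[[0,0,0],0,0.1],[[0,0,0],0,0.1],[[0,0,0],0,0.1],[[0,0,0],0,0.1],[[0,0,0],0,0.1],[[0,0,0],0,0.1]]'

```text
clock: 37.65
tcp_pos: [0.4677, 0.254, 0.0172]
orientation: [-0.0, 1.0, 0.0, 0.002]
wrist_force: [-0.5, -0.5, 6.2]
finger_gap: 0.0202
```

Run:
```python
from h import *
s,c=snap('wrist','w24')
p=fit(s,c,.4665,.2525,[[(.012,.062),(.008,.062)]],'w_lid2')
go([.5023,-.034,.28],0)
```

```text
w_lid2 xy [0.4677 0.2518] cost 1.93
tcp [0.4677 0.254  0.0172] x-heading 0.05 tool z [ 3.5e-03  9.0e-04 -1.0e+00] q6 1.92 gap 0.0202 t 37.7 F [-0.4 -1.2  5.5]
shift cm [  3.53  28.78 -26.3 ] yaw [np.float64(0.0), np.float64(-180.0)]
```

View pics/w24.png

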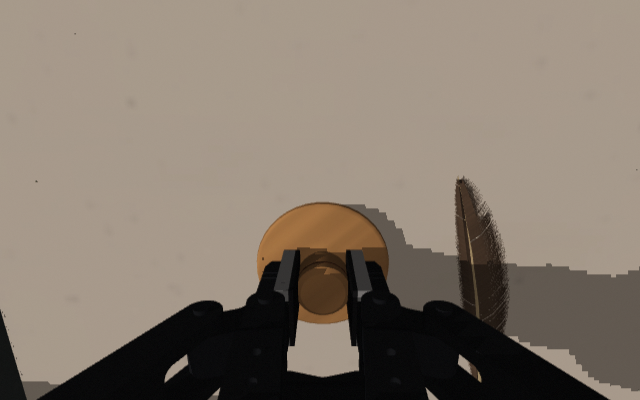

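Call:
apply_moves --moves '[[[0,0,-3],0,0.1],[[0,0,-8],0,0.1],[[0,0,-13],0,0.1],[[0,0,-18],0,0.1],[[0,2,-23],0,0.1],[[1,6,-26],0,0.1],[[2,11,-26.3],0,0.1],[[2.5,16,-26.3],0,0.1],[[3,21,-26.3],0,0.1],[[3.5,26,-26.3],0,0.1]]'

```text
clock: 38.95
tcp_pos: [0.5014, -0.0079, 0.2791]
orientation: [0.0, 1.0, 0.001, 0.001]
wrist_force: [0.6, -0.3, -0.5]
finger_gap: 0.02
```

Call:
apply_moves --moves '[[[0,2.7,0],0,0.1],[[0,2.8,0],0,0.1],[[0,2.8,0],0,0.1],[[0,2.8,0],0,0.1],[[0,2.8,0],0,0.1],[[0,2.8,0],0,0.1],[[0,2.8,0],0,0.1],[[0,2.8,0],0,0.1],[[0,2.8,0],0,0.1],[[0,2.8,0],0,0.1]]'

```text
clock: 40.2
tcp_pos: [0.5014, -0.0345, 0.2783]
orientation: [0.0, 1.0, 0.0, -0.0]
wrist_force: [0.3, -1.1, -0.4]
finger_gap: 0.0203
```

Run:
```python
from h import *
place('w25',.502,.047,.164,.0172,.012)
s=np.load('pics/w25.npy',allow_pickle=True).item(); s,c=s['s'],s['c']; t=s['tcp_pos']; b=t[2]-.0172
h=fit(s,c,t[0],t[1]-.002,[[(b+.012,.062),(b+.008,.062)]],'w25_l'); print('lid off', (h-t[:2])*100)
```

```text
w25_t xy [0.5023 0.0476] cost 0.45
w25_h xy [ 0.5012 -0.0362] cost 2.94
held off tool cm [-0.02  0.17  0.  ]
tcp [ 0.5014 -0.0345  0.2783] x-heading 0.04 tool z [-0.e+00 -1.e-04 -1.e+00] q6 1.34 gap 0.0202 t 40.25 F [-0.3  0.8 -0.2]
shift cm [ 0.1  -8.21 10.51] yaw [np.float64(-60.0), np.float64(120.0)]
w25_l xy [ 0.5014 -0.0369] cost 1.91
lid off [-0.00582428 -0.23326423]
```

View pics/w25_m.png

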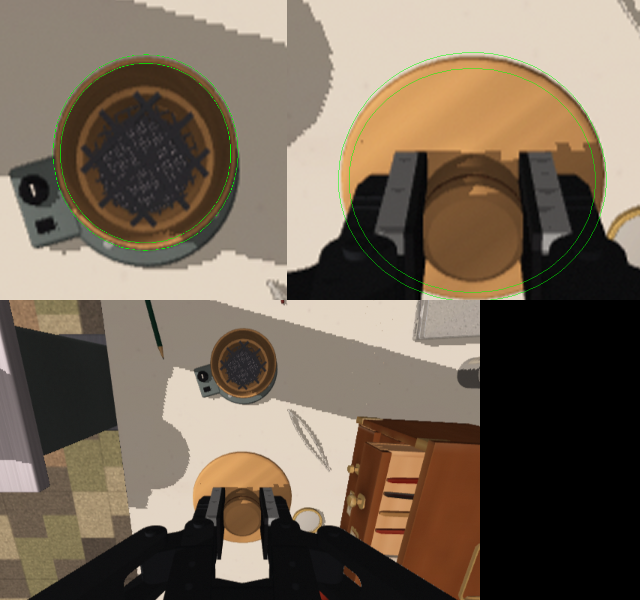

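View pics/w25_l.png

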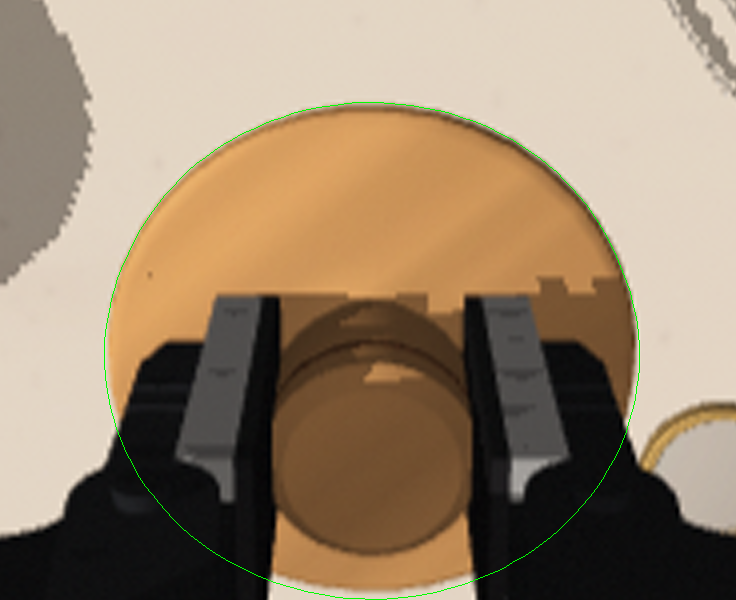

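Call:
apply_moves --moves '[[[0.1,-4,0],0,0.1],[[0.1,-8.4,0.5],0,0.1],[[0.1,-8.4,4],0,0.1],[[0.1,-8.4,7.5],0,0.1],[[0.1,-8.4,8.5],0,0.1],[[0.1,-8.4,9.2],0,0.1],[[0.1,-8.4,9.8],0,0.1],[[0.1,-8.4,10.2],0,0.1],[[0.1,-8.4,10.5],0,0.1],[[0.1,-8.4,10.5],0,0.1]]'

```text
clock: 41.5
tcp_pos: [0.5025, 0.0495, 0.1734]
orientation: [0.0, 1.0, 0.0, 0.0]
wrist_force: [-0.8, -0.7, -0.3]
finger_gap: 0.0202
```

Run:
```python
from h import *
go([.5022,.049,.1732],0)
s,c=snap('scene','s26')
big=cv2.resize(c['pixels'][90:290,200:400,::-1],None,fx=3,fy=3,interpolation=cv2.INTER_CUBIC); cv2.imwrite('pics/s26c.png',big)
```

```text
tcp [0.5025 0.0495 0.1734] x-heading 0.04 tool z [ 4.e-04 -2.e-04 -1.e+00] q6 1.51 gap 0.0202 t 41.5 F [-0.8 -0.7 -0.3]
shift cm [-0.03  0.05  0.02] yaw [np.float64(0.0), np.float64(-180.0)]
```

View pics/s26c.png

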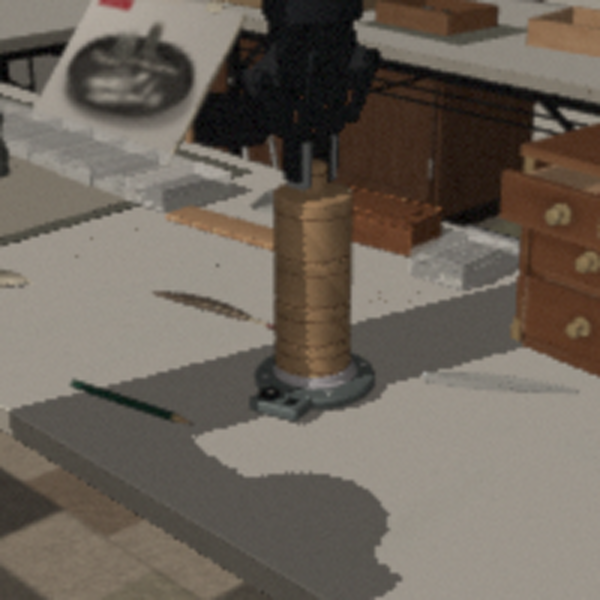

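Call:
apply_moves --moves '[[[0,0,0],0,0.4],[[0,0,0],0,0.6],[[0,0,0],0,0.8],[[0,0,0],0,1],[[0,0,0],0,1],[[0,0,0],0,1],[[0,0,-4],0,1],[[0,0,-8],0,1],[[0,4,-10],0,1],[[0,6,-10],0,1]]'

```text
clock: 42.8
tcp_pos: [0.5036, -0.0117, 0.2755]
orientation: [0.001, 1.0, 0.0, 0.002]
wrist_force: [0.0, 0.4, -1.1]
finger_gap: 0.0851
```

Call:
apply_moves --moves '[[[0,2,0],0,1],[[0,2,0],0,1],[[0,2,0],0,1],[[0,2,0],0,1],[[0,2,0],0,1],[[0,2,0],0,1],[[0,2,0],0,1],[[0,2,0],0,1],[[0,2,0],0,1],[[0,2,0],0,1]]'

```text
clock: 44.05
tcp_pos: [0.5024, -0.0305, 0.2733]
orientation: [0.0, 1.0, 0.0, 0.0]
wrist_force: [0.3, -0.1, 0.0]
finger_gap: 0.0856
```

Run:
```python
from h import *
s,c=snap('wrist','w27')
fit(s,c,.5022,.0473,[[(.168,.062),(.164,.062)]],'w27_f')
go([.5,.0,.2],0)
s,c=snap('scene','s27')
o=cv2.resize(c['pixels'][90:260,220:400,::-1],(540,510),interpolation=cv2.INTER_CUBIC)
cv2.imwrite('pics/s27c.png',o)
```

```text
w27_f xy [0.5026 0.0476] cost 0.58
tcp [ 0.5024 -0.0305  0.2733] x-heading 0.04 tool z [ 0.e+00 -1.e-04 -1.e+00] q6 1.35 gap 0.0852 t 44.1 F [-0.2  0.4  0.4]
shift cm [-0.24 -3.05  7.33] yaw [np.float64(0.0), np.float64(-180.0)]
```

View pics/s27c.png

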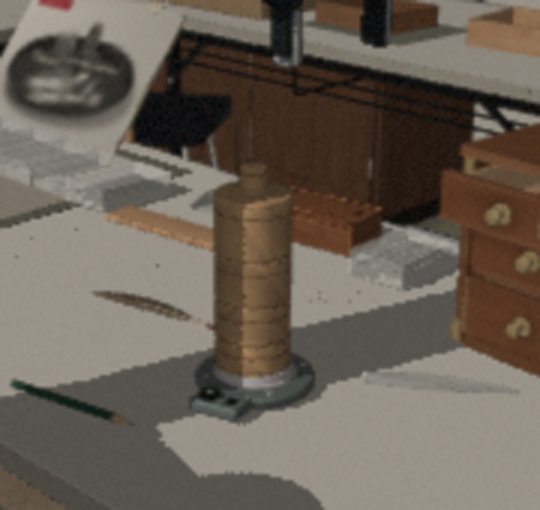

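View pics/w27_f.png

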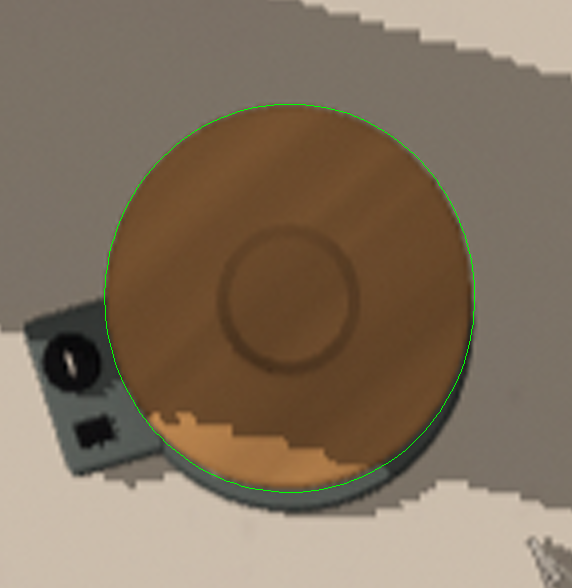

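Run:
```python
from h import *
d=np.load('pics/s27.npy',allow_pickle=True).item(); s,c=d['s'],d['c']
big=cv2.resize(c['pixels'][:,:,::-1],None,fx=6,fy=6,interpolation=cv2.INTER_CUBIC)
x,y=.5027,.0478
for z,dd in((.168,.062),(.156+.008,.062),(.118,.062),(.079,.062),(.047,.062),(.022,.062),(.014,.1)):
  cv2.polylines(big,[np.round(w2pix(s,c,circ(x,y,z,dd))*6+2.5).astype(np.int32)],True,(0,255,0),1)
m=(w2pix(s,c,[x,y,.08])[0]*6).astype(int); cv2.imwrite('pics/s27d.png',big[m[1]-300:m[1]+300,m[0]-200:m[0]+200])
s,c=snap('top','t27')
fit(s,c,.502,.047,[[(.168,.062),(.164,.062)]],'t_lidf'); fit(s,c,.502,.047,[[(.014,.1),(0.,.1)]],'t_basef')
```

```text
t_lidf xy [0.5004 0.0481] cost 2.41
t_basef xy [0.5082 0.0468] cost 3.23
```

View pics/s27d.png

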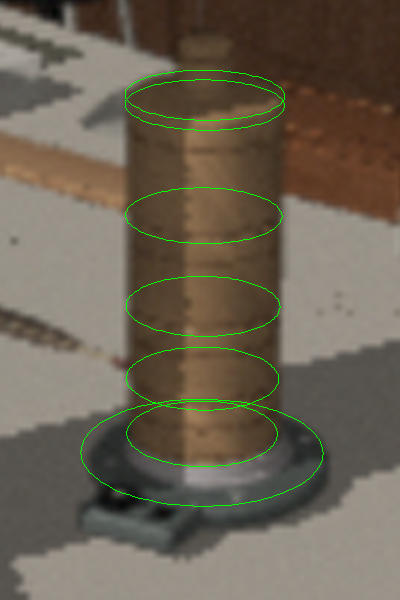

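```bash
python3 -c "
from workcell import env
print(env.hand_in()); print(env.get_state()['clock'])"
```

```text
the job is handed in; nothing more can be done
None
the job is handed in; nothing more can be done
```

The sieve tower is built: catch pan in the socket, then the fine, medium and coarse sieves, then the lid. I handed it in at about 44 s of the 128 s allowed. The hand-in reported no verdict.

- **Pan insertion:** the pan first met the socket's edge with 38 N upward force and 12 N to the side. I backed off, shifted about 2 mm, and released it with 10 N of force. The other four pieces went on with almost no force.
- **Last checks:**
  - The lid disc's outline in the wrist image matches a seated lid and puts its axis at (0.503, 0.048) m. The sieve rims below were all fitted within about 1.5 mm of that.
  - Overlaid on the scene picture, the seams match the seated heights and the tower looks upright.
  - The gripper is open and clear of the tower.
  - The tweezers and loupe were not touched. I judged that from the pictures and did not measure their positions again at the end.
- **Checks that failed or disagreed:**
  - The final top-camera fit was poor, with a high fit error. I put that down to the arm blocking the view, but I didn't look at the picture and set the fit aside.
  - The wrist camera placed the socket and base centre about 1–3 mm from the fitted pan centre, mostly in y. That is close to the 2 mm calibration accuracy, so I relied on the seated height and the scene picture for the pan.

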